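# Fill the plug canister through the funnel

## Task

Slide the blue canister fully home into the guide bay under the yellow funnel, against the back stop. Then tip the scoop over the funnel so that all five red handlebar plugs go through it into the canister, and stand the empty scoop upright on the bench again. Do not push the pedal or the crank arm about.

Things in the scene. Friction and masses are not known exactly. Their poses are not given: they have to be found in the camera images.
- stand: Grey filling stand fixed to the bench: a guide bay with a wide yellow funnel held upright above it by two steel rods at the back. Origin on the bench on the funnel's vertical axis; z up. The bay opens to the stand's -x (toward the robot); the flat face of its back stop is at x = +35 mm. The bay has no floor: the canister slides on the bench.
- funnel_rim (a point): Centre of the funnel's round rim, 150 mm above the bench; axes as the stand. Rim 62 mm outer and 59 mm inner radius; the cone narrows over 50 mm of height to a straight outlet of 25 mm inner, 28 mm outer radius, whose lower end is 86 mm above the bench.
- bay_mouth (a point): Middle of the bay's mouth, on the bench, at stand x = -59 mm; axes as the stand. Side walls are 46 mm high, 75 mm apart inside from stand x = -37 to +39 mm, and flare to about 83 mm apart at the mouth.
- canister: Blue open-topped square canister, loose, 0.2 to 0.5 kg, 68 x 68 mm outside, 60 x 60 mm inside, 80 mm high, walls 4 mm. Origin under the centre of the square, on the bench; z up; +x leads into the bay. At -x it has a long pull (pull). Fully home it touches the back stop, origin about 1 mm short of the stand's along x, with 3.5 mm play each side, its top 6 mm below the outlet.
- pull (a point): On the canister's pull, at canister x = -140 mm, y = 0, 50 mm above its underside; axes as the canister. An upright plate 12 mm thick (y), 44 mm long (x), reaching up to 72 mm, with black rubber faces, joined to the canister by a low flat bar 10 mm high. Take it from above, fingers closing along y, and slide the canister along the bench without lifting.
- scoop: Loose aluminium scoop, 0.25 kg, 150 mm long (x), 88 mm wide (y) over the handle, walls 44 mm high, floor 4 mm. Origin under its centre; z up. The open spout is at -x: walls narrow to about 52 mm inside, the floor rises in a low 15 degree ramp to the lip. Tipping it spout-down by 55 to 60 degrees empties it.
- scoop_grip (a point): Centre of the black bar of the rigid arch handle that stands across the scoop, 92 mm above its underside, at x = y = 0; axes as the scoop. The bar runs along y (90 mm), is 14 mm thick along x and spans 78 to 106 mm height; take it from above, fingers closing along x.
- scoop_lip (a point): Middle of the scoop's pouring lip: x = -75 mm, y = 0, 8 mm above the underside; axes as the scoop.
- pedal: Black bicycle pedal with a steel axle stub, 76 x 118 x 55 mm, a loose bystander; origin under its centre.
- crank: Silver crank arm, 112 x 177 x 27 mm, lying flat, a loose bystander; origin under its centre.
- plug_0_mid (a point): Red rigid plastic handlebar end plug, loose, 15 g: round head 24 mm across and 8 mm thick with a 17 mm stem, 25 mm long over all. At the start it stands on its head in the scoop. The point is the middle of its length on its axis; z runs from head to stem.
- plug_1_mid (a point): Red rigid plastic handlebar end plug, loose, 15 g: round head 24 mm across and 8 mm thick with a 17 mm stem, 25 mm long over all. At the start it stands on its head in the scoop. The point is the middle of its length on its axis; z runs from head to stem.
- plug_2_mid (a point): Red rigid plastic handlebar end plug, loose, 15 g: round head 24 mm across and 8 mm thick with a 17 mm stem, 25 mm long over all. At the start it stands on its head in the scoop. The point is the middle of its length on its axis; z runs from head to stem.
- plug_3_mid (a point): Red rigid plastic handlebar end plug, loose, 15 g: round head 24 mm across and 8 mm thick with a 17 mm stem, 25 mm long over all. At the start it stands on its head in the scoop. The point is the middle of its length on its axis; z runs from head to stem.
- plug_4_mid (a point): Red rigid plastic handlebar end plug, loose, 15 g: round head 24 mm across and 8 mm thick with a 17 mm stem, 25 mm long over all. At the start it stands on its head in the scoop. The point is the middle of its length on its axis; z runs from head to stem.
There are look-alikes about, which are no part of the job. What is meant by the scoop is not orange or turquoise, and is the larger of those in its own colour.

How it is judged:
By the outcome, as a careful person would: the job done as asked, in the order asked, and still so for the second after the job is handed in, with the robot touching nothing.
It also fails if it takes over 72 s, if anything falls off the work surface, if the arm or the gripper's body presses on something with over 40 N, if the wrist force passes 120 N, or if a joint passes its speed limit or range.

## Robot

A 7-joint arm with a two-finger parallel gripper is mounted at the origin on a cart in front of the work surface, level with it; the furniture and walls round the work are solid. World frame = base frame: x ahead of the robot, y to its left, z up, the work surface at z = 0. Lengths are in m, angles in rad, forces in N, time in s.
With the tool pointing down it reaches from about 0.4 to 0.9 m from the base axis. Payload 5.6 kg.
Tool frame: the origin (TCP) lies on the front face of the gripper's body, between the roots of the fingers; the fingertips stand 88 mm ahead of it and the grasp point (between the pads) lies 69 mm ahead of it; z points along the fingers, y is the line along which they close (so a half turn about z gives the same grasp; the last joint's range is limited). The gripper opens to 92 mm and grips with 3 to 60 N. Pads are 20 mm wide; open, the fingers measure 128 mm over their backs; the gripper's body (75 mm by 189 mm) begins 69 mm behind the grasp point.
Start: joints at [1.302, 0.468, -0.012, 1.603, 0.006, 1.071, -0.056], TCP at [0.145, -0.634, 0.303] pointing down, gripper open.
Joint ranges: [-2.53, 2.53], [-0.31, 2.02], [-1.57, 1.55], [0.28, 2.44], [-1.29, 4.43], [0.15, 1.84], [-2.92, 2.92]. Speed limits (rad/s): [2.57, 2.57, 3.14, 3.14, 3.14, 3.14, 3.14].

## Interface

Orientations are given as a unit quaternion [w, x, y, z].
In Python, from cell import r gives the robot as it stands.
- The arm moves only by the tool carry_out, never from a script. Its argument "rows" is a list of rows, each a list of 5 numbers: the finger opening in m, from 0 to 0.0919, then the shift along the tool's x, y, z in m, then the turn about the tool's z in degrees. In form: [[fingers, dx, dy, dz, roll], ...]. A call has 1 to 10 rows; each row shifts and turns the commanded pose from where the row before left it, along the tool's axes as they then stand; what a row does not reach is not made up. A row lasts 1/10 s, in which the tool goes at most 50 mm and 8.59 degrees, less where a joint would pass 70% of its speed; a pose out of reach is approached as far as the arm can. A call with a gripper value outside its range is refused whole. The fingers move at their own pace and stop on an object; "squeeze" is the grip in N (left out, the last holds). Time passes only in rows, so rows that do not move let the fingers close. It gives the time, the measured TCP pose, the force, the opening and the grip force at its end, in the units of the state.
- r.read_state(): the state, without advancing time (a new reading comes with each control period).
- r.read_camera(name): name is "scene" or "top" or "wrist"; returns a dict with "pixels" (420x560x3 uint8, blue, green, red), "z_map" (420x560 float32, m along the optical axis (not along the pixel's ray), 0 where there is no reading), "fx", "fy", "cx", "cy" (pixels), "rvec" (rotation vector, rad) and "tvec" (3), from world to camera coordinates, as OpenCV has them; the wrist camera has in their place "tool_from_camera" (4x4, takes a point from camera to tool coordinates, whose origin is the TCP and whose axes are the flange's). Camera axes: x right, y down, z forward; pixel columns grow to the right and rows downward; lengths in m; the calibration is good to about 2 mm. A picture is of the moment at which its call begins: read the wrist's pose just before it.
- r.hand_in(): hands the job in; it is judged then, once.
The state is a dict: "clock": time; "qpos": joint angles; "dq": joint speeds; "joint_torque": joint torques, N m; "eef_pos": TCP position; "eef_rot": TCP orientation; "wrist_force": force on the tool from outside, world axes, zero at the start; "ft_torque": the same for the moment, N m; "opening": opening from 0.0 (shut) to 1.0 (fully open); "grip_force": force on a finger pad.
Only numpy, scipy, OpenCV 4.12 (cv2) and the standard library are available. Lean on these libraries where they do the work, as an engineer would, in place of code of your own. Each camera call takes 0.05 s, during which the arm holds its last target. There are 200 camera calls.

## Working session

There is one attempt and no reset: what is moved stays moved. The work goes in short steps, Python scripts to look and compute and a tool call to move; the robot and the scene stay as the last step left them, time stands still between calls to the robot, and variables do not carry over. Pictures are saved under pics/ and viewed, at most 10 in all, crops included, and the job is handed in when it is done.

Besides the shell and the picture viewer there is one more tool, called after "Request:" as name(argument=value, ...) on one line, values as JSON. carry_out: Moves the arm, as the interface text tells. Its arguments: {"type":"object","properties":{"rows":{"type":"array"},"squeeze":{"type":"number"}},"required":["rows"]}

```bash
ls; mkdir -p pics; cat > h.py <<'E'
import numpy as np, cv2
from cell import r
def snap(name):
    s=r.read_state(); c=r.read_camera(name); 
    if 'rvec' in c:
        R=cv2.Rodrigues(np.array(c['rvec'],float))[0]; t=np.array(c['tvec'],float).ravel()
        c['R']=R.T; c['o']=-R.T@t
    else:
        w,x,y,z=s['eef_rot']
        from scipy.spatial.transform import Rotation as Ro
        M=Ro.from_quat([x,y,z,w]).as_matrix(); T=np.array(c['tool_from_camera'])
        c['R']=M@T[:3,:3]; c['o']=M@T[:3,3]+np.array(s['eef_pos'])
    return s,c
def cloud(c):
    z=c['z_map']; v,u=np.mgrid[:z.shape[0],:z.shape[1]]
    P=np.stack([(u-c['cx'])/c['fx']*z,(v-c['cy'])/c['fy']*z,z],-1)
    W=P@c['R'].T+c['o']; W[z<=0]=np.nan
    return W
def ray(c,u,v,h):
    d=c['R']@np.array([(u-c['cx'])/c['fx'],(v-c['cy'])/c['fy'],1]); return c['o']+d*(h-c['o'][2])/d[2]
E
python3 - <<'E'
from h import *
for n in('scene','top'):
    s,c=snap(n); cv2.imwrite(f'pics/{n}1.png',c['pixels']); print(n,c['o'],c['R'].round(2).tolist(),c['fx'])
print(s)
E
```

```text
pics
scene [-0.62283078  0.86193271  1.00812274] [[-0.64, -0.4, 0.65], [-0.77, 0.33, -0.55], [0.0, -0.85, -0.52]] 506.8892233401939
top [0.13646933 0.10803265 1.40710445] [[-0.43, -0.85, 0.3], [-0.9, 0.41, -0.14], [-0.01, -0.33, -0.94]] 465.1263053583065
{'clock': 0.05, 'qpos': array([ 1.30201289,  0.46833952, -0.01159201,  1.60359381,  0.00598527,
        1.07139686, -0.05632315]), 'dq': array([ 0.00022543,  0.00075813, -0.00094907, -0.00207137, -0.00019861,
        0.00114053, -0.00069112]), 'joint_torque': array([ 1.02176535e-03, -5.22132003e+01, -1.26482718e-02, -2.44641513e+01,
       -5.68602607e-02,  1.40059140e-02,  2.46702609e-05]), 'eef_pos': array([ 0.14536173, -0.63311064,  0.30177699]), 'eef_rot': array([-8.37915712e-04,  9.93639991e-01,  1.12600374e-01, -1.51631256e-04]), 'wrist_force': array([-0.1899117 ,  0.33155035, -0.42670025]), 'ft_torque': array([-0.01206043,  0.02724339,  0.01903312]), 'grip_force': 0.0, 'opening': 0.9990374127286267}
```

View pics/scene1.png

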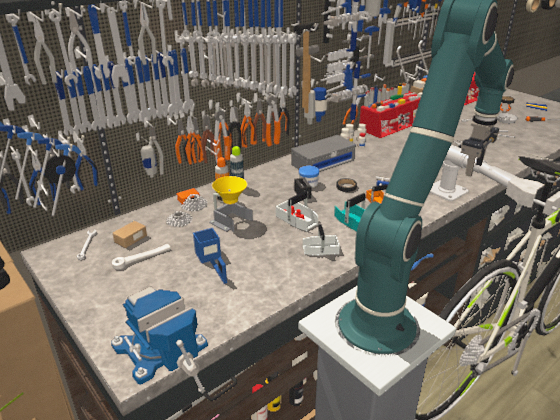

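View pics/top1.png

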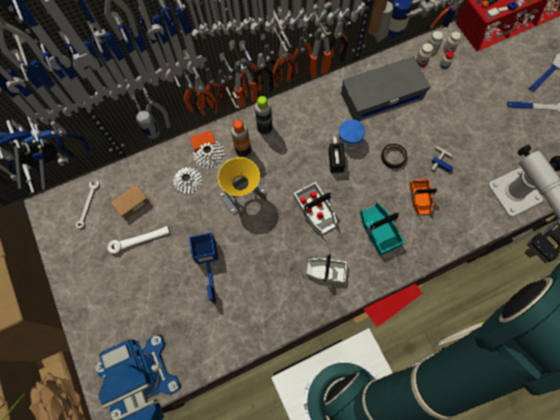

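The scene view shows the funnel at (230,190), the blue canister at (207,245) with its pull at (222,270), and the plug-filled scoop at (298,212). In the top view the funnel is at (238,178), the canister at (203,248) with its pull at (211,282), and the scoop at (316,207), spout towards upper left. The smaller empty aluminium scoop is at (327,270).

```bash
cat > m.py <<'E'
from h import *
def masks(c):
    hsv=cv2.cvtColor(c['pixels'],cv2.COLOR_BGR2HSV).astype(int); H,S,V=hsv[...,0],hsv[...,1],hsv[...,2]
    return dict(yel=(H>18)&(H<35)&(S>130)&(V>90),blue=(H>100)&(H<130)&(S>110),red=((H<6)|(H>174))&(S>150)&(V>70),dark=V<60)
def near(W,x,y,rad): return np.hypot(W[...,0]-x,W[...,1]-y)<rad
E
python3 - <<'E'
from m import *
for n in('top','scene'):
    s,c=snap(n); W=cloud(c); m=masks(c); print(n)
    if n=='top': F=W[165,238]; C=W[240,200];Pl=W[282,211];S=W[207,316]; print(F,C,Pl,S)
    y=m['yel']&near(W,F[0],F[1],.12)&(W[...,2]>.143)&(W[...,2]<.158); P=W[y]
    A=np.c_[2*P[:,:2],np.ones(len(P))]; q=np.linalg.lstsq(A,(P[:,:2]**2).sum(1),rcond=None)[0]; print('rim',len(P),q[:2],np.sqrt(q[2]+q[0]**2+q[1]**2))
    b=m['blue']&near(W,C[0],C[1],.22)&(W[...,2]<.1)
    for lo,hi in((.074,.086),(.062,.0735)):
        k=b&(W[...,2]>lo)&(W[...,2]<hi)&near(W,C[0],C[1],.09); P=W[k]
        if len(P)>5: print('can',lo,len(P),cv2.minAreaRect(P[:,:2].astype(np.float32)*1000),np.nanmedian(P[:,2]))
    k=(b|m['dark'])&near(W,Pl[0],Pl[1],.06)&(W[...,2]>.06)&(W[...,2]<.08); P=W[k]
    if len(P)>4: print('pull',len(P),P[:,:2].mean(0),cv2.minAreaRect(P[:,:2].astype(np.float32)*1000),np.median(P[:,2]))
    k=near(W,S[0],S[1],.08)&(W[...,2]>.095)&(W[...,2]<.115); P=W[k]
    print('handle',len(P),P.mean(0),cv2.minAreaRect(P[:,:2].astype(np.float32)*1000))
    k=near(W,S[0],S[1],.11)&(W[...,2]>.036)&(W[...,2]<.05)&~m['red']; P=W[k]
    print('walls',len(P),P.mean(0),cv2.minAreaRect(P[:,:2].astype(np.float32)*1000))
    k=near(W,S[0],S[1],.1)&m['red']; print('red',k.sum(),W[k].mean(0))
E
```

```text
top
[ 0.7384637  -0.00992226  0.12918807] [0.60342333 0.18761599 0.03201308] [0.47495448 0.20867909 0.00688033] [ 0.5518573  -0.18644611  0.00868442]
rim 280 [0.69423454 0.00665597] 0.057426364294243706
can 0.074 109 ((569.5642700195312, 187.0925750732422), (66.01985931396484, 68.66856384277344), 74.20947265625) 0.07919823927065628
can 0.062 54 ((569.3509521484375, 187.183349609375), (65.31744384765625, 65.78717041015625), 76.91426849365234) 0.06866308082651018
pull 57 [0.43549361 0.21851424] ((436.06256103515625, 218.6214599609375), (10.271707534790039, 38.21220016479492), 76.48995971679688) 0.07121366420888497
handle 154 [ 0.53998965 -0.17706351  0.10466811] ((540.2222290039062, -178.50714111328125), (15.526422500610352, 89.3179931640625), 3.77358078956604)
walls 198 [ 0.55244589 -0.17726759  0.04282825] ((541.3984985351562, -177.18994140625), (150.37652587890625, 89.85989379882812), 3.1295228004455566)
red 129 [ 0.56134399 -0.17690453  0.02618751]
scene
rim 155 [0.69246869 0.00600167] 0.058073842440186825
can 0.074 92 ((567.4608764648438, 187.99005126953125), (68.2864761352539, 73.03389739990234), 73.92181396484375) 0.07836572403702863
can 0.062 137 ((567.0982666015625, 188.40292358398438), (67.31852722167969, 79.78782653808594), 76.20934295654297) 0.06781087677467346
pull 37 [0.4420338 0.2184421] ((473.8674621582031, 205.94622802734375), (13.954853057861328, 119.77027893066406), 69.742919921875) 0.07067651386642848
handle 89 [ 0.53632956 -0.17792657  0.10285907] ((538.5073852539062, -179.54310607910156), (21.42535972595215, 90.9125747680664), 6.133133888244629)
walls 177 [ 0.54318687 -0.17312804  0.04179114] ((541.2274780273438, -180.2989501953125), (154.39511108398438, 90.603271484375), 5.05731725692749)
red 63 [ 0.5524397  -0.19042299  0.0208861 ]
```

```bash
python3 - <<'E'
from m import *
s,t=snap('top'); s,c=snap('scene')
a=cv2.resize(t['pixels'][150:235,190:350],None,fx=5,fy=5,interpolation=cv2.INTER_CUBIC)[:, :800]
b=cv2.resize(c['pixels'][170:270,190:350],(800,500),interpolation=cv2.INTER_CUBIC)
cv2.imwrite('pics/zt.png',a);cv2.imwrite('pics/zs.png',b)
for c in(t,c):
    W=cloud(c); k=near(W,.6935,.0063,.085)&(W[...,2]>.040)&(W[...,2]<.051)&~masks(c)['yel']; P=W[k]
    print(len(P),np.c_[P*1000][::max(1,len(P)//40)].round().tolist()); print(cv2.minAreaRect(P[:,:2].astype(np.float32)*1000))
E
```

```text
100 [[737.0, 4.0, 47.0], [733.0, -2.0, 49.0], [732.0, -8.0, 45.0], [734.0, 8.0, 51.0], [733.0, 2.0, 45.0], [737.0, 15.0, 43.0], [731.0, 9.0, 50.0], [729.0, 3.0, 47.0], [729.0, 10.0, 46.0], [727.0, 18.0, 51.0], [727.0, 19.0, 44.0], [683.0, -38.0, 46.0], [680.0, -37.0, 45.0], [676.0, -35.0, 48.0], [673.0, -41.0, 49.0], [674.0, -37.0, 41.0], [671.0, -43.0, 42.0], [666.0, -41.0, 46.0], [662.0, -39.0, 49.0], [660.0, -45.0, 48.0], [660.0, -38.0, 46.0], [658.0, -44.0, 45.0], [701.0, 51.0, 43.0], [652.0, -45.0, 49.0], [651.0, -51.0, 45.0], [696.0, 49.0, 45.0], [649.0, -47.0, 46.0], [648.0, -53.0, 42.0], [691.0, 48.0, 46.0], [690.0, 52.0, 45.0], [686.0, 46.0, 45.0], [685.0, 51.0, 45.0], [681.0, 45.0, 48.0], [681.0, 46.0, 41.0], [678.0, 50.0, 44.0], [673.0, 45.0, 48.0], [671.0, 46.0, 48.0], [666.0, 45.0, 47.0], [666.0, 49.0, 44.0], [662.0, 43.0, 48.0], [661.0, 47.0, 46.0], [657.0, 39.0, 45.0], [654.0, 43.0, 48.0], [651.0, 41.0, 45.0], [647.0, 40.0, 45.0], [641.0, 45.0, 46.0], [640.0, 47.0, 43.0], [637.0, 41.0, 43.0], [634.0, 42.0, 44.0], [629.0, 44.0, 48.0]]
((686.9002075195312, 5.590312957763
[... 451 characters left out ...]
.0], [674.0, -41.0, 42.0], [661.0, -45.0, 47.0], [726.0, 46.0, 47.0], [726.0, 33.0, 42.0], [658.0, -38.0, 46.0], [654.0, -49.0, 44.0], [735.0, 53.0, 42.0], [721.0, 49.0, 47.0], [722.0, 36.0, 41.0], [729.0, 57.0, 41.0], [710.0, 56.0, 51.0], [649.0, -41.0, 41.0], [719.0, 51.0, 40.0], [700.0, 50.0, 49.0], [703.0, 53.0, 44.0], [694.0, 46.0, 46.0], [695.0, 50.0, 43.0], [681.0, 42.0, 46.0], [684.0, 48.0, 43.0], [674.0, 42.0, 45.0], [669.0, 50.0, 47.0], [665.0, 40.0, 45.0], [659.0, 44.0, 45.0], [651.0, 45.0, 45.0], [646.0, 48.0, 45.0], [638.0, 42.0, 46.0], [631.0, 46.0, 47.0], [630.0, 43.0, 42.0]]
((688.5872192382812, 5.9066619873046875), (107.29380798339844, 100.35452270507812), 9.858318328857422)
```

View pics/zt.png

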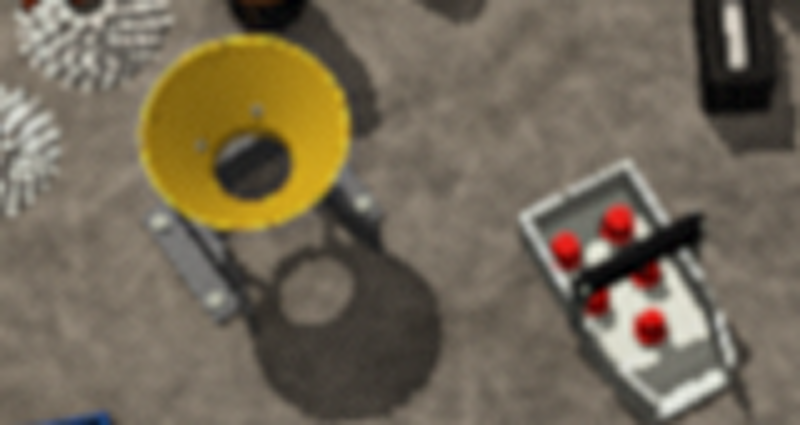

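View pics/zs.png

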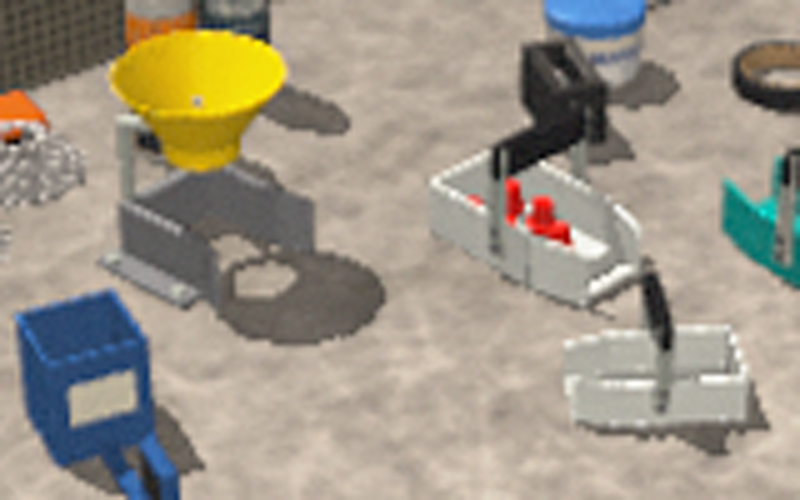

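The views show that the scoop's spout points at the robot (world -x), the stand's bay opens to -x at a yaw of about +10°, and the canister's yaw is about -13°. The rows have no tilt term, so before planning the tipping I'll check how the arm behaves when pushed past its reach, in free air.

Request:
carry_out(rows=[[0.0919,0,0,-0.05,0],[0.0919,0,0,-0.05,0],[0.0919,0,0,-0.05,0],[0.0919,0,0,-0.05,0],[0.0919,0,0,-0.05,0],[0.0919,0,0,-0.05,0],[0.0919,0,0,-0.05,0],[0.0919,0,0,-0.05,0],[0.0919,0,0,-0.05,0],[0.0919,0,0,-0.05,0]])

```text
clock: 1.3
eef_pos: [0.1379, -0.6007, 0.7354]
eef_rot: [0.049, 0.992, 0.112, 0.005]
wrist_force: [0.5, -0.4, 0.2]
opening: 1.005
grip_force: 0.0
```

Request:
carry_out(rows=[[0.0919,0,0,-0.05,0],[0.0919,0,0,-0.05,0],[0.0919,0,0,-0.05,0],[0.0919,0,0,-0.05,0],[0.0919,0,0,-0.05,0],[0.0919,0,0,-0.05,0]])

```text
clock: 1.9
eef_pos: [0.1144, -0.5012, 0.8623]
eef_rot: [0.161, 0.98, 0.111, 0.019]
wrist_force: [1.6, 1.0, 0.8]
opening: 1.0
grip_force: 0.0
```

```bash
cat > st.py <<'E'
from h import *
from scipy.spatial.transform import Rotation as Ro
s=r.read_state(); w,x,y,z=s['eef_rot']; M=Ro.from_quat([x,y,z,w]).as_matrix()
print(s['clock'],'pos',s['eef_pos'].round(4),'q',s['qpos'].round(3),'dq',abs(s['dq']).max().round(3)); print('tool cols',M.round(3).tolist(),'tilt',np.degrees(np.arccos(-M[2,2])).round(1)); print('grasp',(s['eef_pos']+.069*M[:,2]).round(4),'xyaw',np.degrees(np.arctan2(M[1,0],M[0,0])).round(2),s['wrist_force'].round(1),s['opening'],s['grip_force'])
E
python3 st.py
```

```text
1.9 pos [ 0.1144 -0.5012  0.8623] q [ 0.654  0.069  0.715  0.921 -0.053  1.842 -0.008] dq 1.821
tool cols [[0.975, 0.211, 0.073], [0.224, -0.923, -0.312], [0.001, 0.321, -0.947]] tilt 18.7
grasp [ 0.1195 -0.5228  0.797 ] xyaw 12.93 [1.6 1.  0.8] 1.0003346666929613 0.0
```

Request:
carry_out(rows=[[0.0919,0,0,0.05,0],[0.0919,0,0,0.05,0],[0.0919,0,0,0.05,0],[0.0919,0,0,0.05,0],[0.0919,0,0,0.05,0],[0.0919,0,0,0,0]])

```text
clock: 2.5
eef_pos: [0.1339, -0.5785, 0.6174]
eef_rot: [0.155, 0.982, 0.112, 0.017]
wrist_force: [0.0, -0.0, 1.3]
opening: 0.998
grip_force: 0.0
```

```bash
python3 st.py
```

```text
2.5 pos [ 0.1339 -0.5785  0.6174] q [ 0.649  0.073  0.691  1.468 -0.042  1.305 -0.008] dq 0.169
tool cols [[0.975, 0.214, 0.067], [0.224, -0.927, -0.3], [-0.002, 0.307, -0.952]] tilt 17.9
grasp [ 0.1385 -0.5992  0.5517] xyaw 12.96 [ 0.  -0.   1.3] 0.9977118674162013 0.0
```

The tool tilts at the limit of joint 6, and the tilt stays afterwards, so it can be set on purpose. First I'll undo it for the canister by pulling inward.

Request:
carry_out(rows=[[0.0919,0,-0.044,0.022,0],[0.0919,0,-0.044,0.022,0],[0.0919,0,-0.044,0.022,0],[0.0919,0,-0.044,0.022,0],[0.0919,0,-0.044,0.022,0],[0.0919,0,-0.044,0.022,0],[0.0919,0,0,0,0]])

```text
clock: 3.2
eef_pos: [0.0852, -0.3782, 0.4176]
eef_rot: [0.158, 0.981, 0.11, 0.017]
wrist_force: [-0.1, -1.2, 0.5]
opening: 1.002
grip_force: 0.0
```

```bash
python3 st.py
```

```text
3.2 pos [ 0.0852 -0.3782  0.4176] q [ 0.831 -0.307  0.322  2.198  0.197  0.929 -0.288] dq 0.161
tool cols [[0.975, 0.21, 0.068], [0.221, -0.926, -0.306], [-0.002, 0.314, -0.95]] tilt 18.3
grasp [ 0.0898 -0.3993  0.3521] xyaw 12.77 [-0.1 -1.2  0.5] 1.0022379753890243 0.0
```

Request:
carry_out(rows=[[0.0919,0,-0.035,-0.012,0],[0.0919,0,-0.035,-0.012,0],[0.0919,0,-0.035,-0.012,0],[0.0919,0,-0.035,-0.012,0],[0.0919,0,0,0,0]])

```text
clock: 3.7
eef_pos: [0.0784, -0.3541, 0.4201]
eef_rot: [0.158, 0.981, 0.11, 0.017]
wrist_force: [-0.2, -0.6, -0.3]
opening: 1.001
grip_force: 0.0
```

```bash
python3 st.py
```

```text
3.7 pos [ 0.0784 -0.3541  0.4201] q [ 1.551 -0.308 -0.237  2.2   -0.074  0.923 -0.   ] dq 0.181
tool cols [[0.975, 0.21, 0.068], [0.221, -0.926, -0.306], [-0.001, 0.313, -0.95]] tilt 18.3
grasp [ 0.0831 -0.3752  0.3545] xyaw 12.74 [-0.2 -0.6 -0.3] 1.0013920340228157 0.0
```

```bash
cat > fk.py <<'E'
import numpy as np, itertools, json
from scipy.optimize import least_squares
from scipy.spatial.transform import Rotation as Ro
D=[([1.30201289,.46833952,-.01159201,1.60359381,.00598527,1.07139686,-.05632315],[.14536,-.63311,.30178],[-8.379e-4,.99364,.1126,-1.516e-4]),
([.654,.069,.715,.921,-.053,1.842,-.008],[.1144,-.5012,.8623],[.161,.98,.111,.019]),
([.649,.073,.691,1.468,-.042,1.305,-.008],[.1339,-.5785,.6174],[.155,.982,.112,.017]),
([.831,-.307,.322,2.198,.197,.929,-.288],[.0852,-.3782,.4176],[.158,.981,.11,.017]),
([1.551,-.308,-.237,2.2,-.074,.923,0],[.0784,-.3541,.4201],[.158,.981,.11,.017])]
def fk(q,p,sg):
    # p: o1,o7,h,L1,L2,L3, a1(x after j1), a4 (x at elbow), a6(x at wrist)
    E=lambda ax,a: Ro.from_euler(ax,a).as_matrix()
    R=E('z',sg[0]*q[0]+p[0]); x=np.array([0,0,p[2]])+R@[p[6],0,0]
    R=R@E('y',q[1]); R=R@E('z',sg[1]*q[2]); x=x+R@[p[7],0,p[3]]
    R=R@E('y',sg[4]*q[3]); R=R@E('z',sg[2]*q[4]); x=x+R@[-p[7],0,p[4]]
    R=R@E('y',sg[5]*q[5]); x=x+R@[p[8],0,p[5]]
    R=R@E('z',sg[3]*q[6]+p[1]); return x,R
def res(p,sg):
    o=[]
    for q,x,w in D:
        X,R=fk(q,p,sg); M=Ro.from_quat([w[1],w[2],w[3],w[0]]).as_matrix(); o+=list((X-x)*5)+list((R-M).ravel())
    return np.array(o)
if __name__=='__main__':
    best=[]
    for sg in itertools.product((1,-1),repeat=4):
      for s4,s6 in((1,1),(-1,-1),(-1,1),(1,-1)):
       for o1,o7 in itertools.product((-2.65,0,3.14,1.57),(0,1.57,-1.57,3.14)):
        f=least_squares(res,[o1,o7,.33,.4,.4,.2,0,0,0],args=(sg+(s4,s6),),max_nfev=60); best.append((f.cost,sg+(s4,s6),f.x.round(4).tolist()))
    best.sort(key=lambda b:b[0])
    for b in best[:4]: print(b)
    json.dump([best[0][1],best[0][2]],open('fk.json','w'))
E
timeout 500 python3 fk.py
```

```text
(np.float64(0.005114151078266425), (1, 1, 1, 1, 1, 1), [3.6471, 1.6244, 0.3591, 0.55, 0.4696, 0.3203, 0.0034, -0.005, 0.0064])
(np.float64(0.0051141510782664315), (1, 1, 1, 1, 1, 1), [-2.636, 1.6244, 0.3591, 0.55, 0.4696, 0.3203, 0.0034, -0.005, 0.0064])
(np.float64(0.005114151078266443), (1, 1, 1, 1, 1, 1), [3.6471, 1.6244, 0.3591, 0.55, 0.4696, 0.3203, 0.0034, -0.005, 0.0064])
(np.float64(0.00511415107826646), (1, 1, 1, 1, 1, 1), [-2.636, 1.6244, 0.3591, 0.55, 0.4696, 0.3203, 0.0034, -0.005, 0.0064])
```

Request:
carry_out(rows=[[0.0919,0,0.028,-0.037,0],[0.0919,0,0.028,-0.037,0],[0.0919,0,0.028,-0.037,0],[0.0919,0,0.028,-0.037,0],[0.0919,0,0.028,-0.037,0],[0.0919,0,0.028,-0.037,0],[0.0919,0,0,0,0]])

```text
clock: 4.4
eef_pos: [0.102, -0.4429, 0.6884]
eef_rot: [0.162, 0.98, 0.113, 0.019]
wrist_force: [0.2, -0.7, -0.7]
opening: 1.0
grip_force: 0.0
```

Request:
carry_out(rows=[[0.0919,-0.025,0,0,3.2],[0.0919,-0.05,0,0,6.4],[0.0919,-0.05,0,0,6.4],[0.0919,-0.05,0,0,6.4],[0.0919,-0.05,0,0,6.4],[0.0919,-0.05,0,0,6.4],[0.0919,-0.05,0,0,6.4],[0.0919,-0.025,0,0,3.2]])

```text
clock: 5.2
eef_pos: [-0.2409, -0.4076, 0.6458]
eef_rot: [0.138, 0.949, -0.274, 0.075]
wrist_force: [-0.3, 0.0, -0.0]
opening: 1.001
grip_force: 0.0
```

```bash
python3 st.py; python3 - <<'E'
from h import *
s,c=snap('scene'); W=cloud(c); rr=np.hypot(W[...,0],W[...,1]); az=np.degrees(np.arctan2(W[...,1],W[...,0]))
k=(W[...,2]>.15)&(rr<1.0)&(rr>.15)
for a in range(-180,180,20):
    m=k&(az>=a)&(az<a+20); print(a,m.sum(),(rr[m].min().round(2),W[m][:,2].max().round(2)) if m.sum() else '')
cv2.imwrite('pics/sc2.png',c['pixels'])
E
```

```text
5.2 pos [-0.2409 -0.4076  0.6458] q [ 1.876 -0.113  0.238  1.569 -0.191  1.454 -0.016] dq 0.249
tool cols [[0.839, -0.54, 0.067], [-0.498, -0.813, -0.302], [0.218, 0.22, -0.951]] tilt 18.0
grasp [-0.2363 -0.4284  0.5802] xyaw -30.71 [-0.3  0.  -0. ] 1.00094979351335 0.0
-180 0 
-160 1080 (np.float64(0.15), np.float64(0.85))
-140 88 (np.float64(0.17), np.float64(0.83))
-120 155 (np.float64(0.59), np.float64(0.35))
-100 1891 (np.float64(0.58), np.float64(0.35))
-80 873 (np.float64(0.75), np.float64(0.2))
-60 0 
-40 200 (np.float64(0.95), np.float64(0.66))
-20 8427 (np.float64(0.63), np.float64(0.72))
0 9792 (np.float64(0.63), np.float64(0.76))
20 192 (np.float64(0.92), np.float64(0.77))
40 634 (np.float64(0.51), np.float64(0.21))
60 1565 (np.float64(0.49), np.float64(0.17))
80 0 
100 0 
120 0 
140 0 
160 0
```

Azimuth falls as joint 1 rises, so the region in front is well inside its range. I'll sweep back round the front to the opposite side and cancel the tilt there.

Request:
carry_out(rows=[[0.0919,0.025,0,0,-3.2],[0.0919,0.05,0,0,-6.4],[0.0919,0.05,0,0,-6.4],[0.0919,0.05,0,0,-6.4],[0.0919,0.05,0,0,-6.4],[0.0919,0.05,0,0,-6.4],[0.0919,0.05,0,0,-6.4],[0.0919,0.05,0,0,-6.4],[0.0919,0.05,0,0,-6.4],[0.0919,0.05,0,0,-6.4]])

```text
clock: 6.25
eef_pos: [0.2178, -0.4356, 0.6892]
eef_rot: [0.158, 0.955, 0.252, -0.004]
wrist_force: [0.4, -0.6, 0.1]
opening: 0.997
grip_force: 0.0
```

Request:
carry_out(rows=[[0.0919,0.05,0,0,-6.4],[0.0919,0.05,0,0,-6.4],[0.0919,0.05,0,0,-6.4],[0.0919,0.05,0,0,-6.4],[0.0919,0.05,0,0,-6.4],[0.0919,0.05,0,0,-6.4],[0.0919,0.05,0,0,-6.4],[0.0919,0.05,0,0,-6.4],[0.0919,0.05,0,0,-6.4],[0.0919,0.05,0,0,-6.4]])

```text
clock: 7.25
eef_pos: [0.4702, -0.0466, 0.5853]
eef_rot: [0.133, 0.676, 0.72, -0.086]
wrist_force: [1.5, 0.3, 0.4]
opening: 0.997
grip_force: 0.0
```

```bash
python3 st.py
```

```text
7.25 pos [ 0.4702 -0.0466  0.5853] q [ 0.842  0.011 -0.957  1.589  0.324  1.507 -0.067] dq 0.575
tool cols [[-0.051, 0.996, 0.076], [0.95, 0.072, -0.303], [-0.307, 0.056, -0.95]] tilt 18.2
grasp [ 0.4754 -0.0675  0.5197] xyaw 93.08 [1.5 0.3 0.4] 0.9971270441251162 0.0
```

Request:
carry_out(rows=[[0.0919,0.05,0,0,-6.4],[0.0919,0.05,0,0,-6.4],[0.0919,0.05,0,0,-6.4],[0.0919,0.05,0,0,-6.4],[0.0919,0.05,0,0,-6.4],[0.0919,0.05,0,0,-6.4],[0.0919,0.05,0,0,-6.4],[0.0919,0.05,0,0,-6.4],[0.0919,0.05,0,0,-6.4],[0.0919,0.05,0,0,-6.4]])

```text
clock: 8.25
eef_pos: [0.2206, 0.333, 0.4455]
eef_rot: [0.067, 0.192, 0.969, -0.141]
wrist_force: [-0.0, 2.3, 0.5]
opening: 1.0
grip_force: 0.0
```

Request:
carry_out(rows=[[0.0919,0.05,0,0,-6.4],[0.0919,0.05,0,0,-6.4],[0.0919,0.05,0,0,-6.4],[0.0919,0.05,0,0,-6.4],[0.0919,0.05,0,0,-6.4],[0.0919,0.025,0,0,-3.2],[0.0919,0,0,0,0]])

```text
clock: 8.95
eef_pos: [-0.0486, 0.3645, 0.4151]
eef_rot: [0.021, -0.112, 0.981, -0.154]
wrist_force: [-0.0, 0.5, 0.1]
opening: 1.001
grip_force: 0.0
```

```bash
python3 st.py
```

```text
8.95 pos [-0.0486  0.3645  0.4151] q [-0.491  0.306 -1.496  1.901  0.24   1.536 -0.28 ] dq 0.072
tool cols [[-0.974, -0.213, 0.076], [-0.226, 0.927, -0.298], [-0.007, -0.308, -0.951]] tilt 17.9
grasp [-0.0434  0.3439  0.3494] xyaw -166.92 [-0.   0.5  0.1] 1.0011453656649567 0.0
```

Request:
carry_out(rows=[[0.0919,0,-0.015,-0.047,0],[0.0919,0,-0.015,-0.047,0],[0.0919,0,-0.015,-0.047,0],[0.0919,0,-0.015,-0.047,0],[0.0919,0,-0.015,-0.047,0],[0.0919,0,-0.015,-0.047,0],[0.0919,0,0,0,0]])

```text
clock: 9.65
eef_pos: [-0.0423, 0.3646, 0.6054]
eef_rot: [0.024, -0.106, 0.987, -0.12]
wrist_force: [-0.9, -0.3, -1.3]
opening: 1.0
grip_force: 0.0
```

```bash
python3 st.py
```

```text
9.65 pos [-0.0423  0.3646  0.6054] q [-0.551 -0.095 -1.098  1.582 -0.029  1.842  0.145] dq 0.18
tool cols [[-0.976, -0.204, 0.072], [-0.216, 0.949, -0.231], [-0.021, -0.241, -0.97]] tilt 14.0
grasp [-0.0373  0.3487  0.5385] xyaw -167.53 [-0.9 -0.3 -1.3] 0.9999184096891091 0.0
```

Request:
carry_out(rows=[[0.0919,0,-0.01,-0.049,0],[0.0919,0,-0.01,-0.049,0],[0.0919,0,-0.008,-0.049,0],[0.0919,0,-0.006,-0.049,0],[0.0919,0,-0.004,-0.049,0],[0.0919,0,0,0,0]])

```text
clock: 10.25
eef_pos: [-0.042, 0.3761, 0.6831]
eef_rot: [0.027, -0.112, 0.993, -0.028]
wrist_force: [0.0, 0.0, -0.6]
opening: 1.002
grip_force: 0.0
```

```bash
python3 st.py
```

```text
10.25 pos [-0.042   0.3761  0.6831] q [-0.814 -0.139 -0.81   1.448 -0.044  1.842  0.167] dq 0.058
tool cols [[-0.974, -0.22, 0.06], [-0.223, 0.974, -0.049], [-0.048, -0.062, -0.997]] tilt 4.5
grasp [-0.0379  0.3727  0.6143] xyaw -167.1 [ 0.   0.  -0.6] 1.0023997951776762 0.0
```

Request:
carry_out(rows=[[0.0919,0,0,-0.045,0],[0.0919,0,0,0,0]])

```text
clock: 10.45
eef_pos: [-0.0427, 0.3801, 0.6977]
eef_rot: [0.028, -0.112, 0.993, -0.012]
wrist_force: [0.2, 0.2, 0.7]
opening: 0.997
grip_force: 0.0
```

```bash
python3 st.py
```

```text
10.45 pos [-0.0427  0.3801  0.6977] q [-0.817 -0.14  -0.804  1.416 -0.045  1.842  0.168] dq 0.041
tool cols [[-0.974, -0.221, 0.058], [-0.223, 0.975, -0.017], [-0.052, -0.029, -0.998]] tilt 3.4
grasp [-0.0387  0.3789  0.6288] xyaw -167.13 [0.2 0.2 0.7] 0.9971762305850349 0.0
```

```bash
cat > go.py <<'E'
# usage: go.py x y z [x y z ...] : TCP waypoints -> tool-frame shifts, rows needed (45 mm each)
import sys; from st import *
def legs(pts,M=M,p=s['eef_pos']):
    for a in pts:
        d=M.T@(np.array(a)-p); n=int(np.ceil(np.linalg.norm(d)/.045)); print(a,'tot',d.round(4),'n',n,'per',(d/n).round(4)); p=np.array(a)
v=[float(a) for a in sys.argv[1:]]; legs([v[i:i+3] for i in range(0,len(v),3)])
E
python3 go.py .25 .42 .6 .432 .22 .25
```

```text
10.45 pos [-0.0427  0.3801  0.6977] q [-0.817 -0.14  -0.804  1.416 -0.045  1.842  0.168] dq 0.041
tool cols [[-0.974, -0.221, 0.058], [-0.223, 0.975, -0.017], [-0.052, -0.029, -0.998]] tilt 3.4
grasp [-0.0387  0.3789  0.6288] xyaw -167.13 [0.2 0.2 0.7] 0.9971762305850349 0.0
[0.25, 0.42, 0.6] tot [-0.2887 -0.023   0.1137] n 7 per [-0.0412 -0.0033  0.0162]
[0.432, 0.22, 0.25] tot [-0.1143 -0.225   0.3632] n 10 per [-0.0114 -0.0225  0.0363]
```

Request:
carry_out(rows=[[0.0919,-0.041,-0.003,0.016,0],[0.0919,-0.041,-0.003,0.016,0],[0.0919,-0.041,-0.003,0.016,0],[0.0919,-0.041,-0.003,0.016,0],[0.0919,-0.041,-0.003,0.016,0],[0.0919,-0.041,-0.003,0.016,0],[0.0919,-0.041,-0.003,0.016,0]])

```text
clock: 11.15
eef_pos: [0.2498, 0.4208, 0.5991]
eef_rot: [0.027, -0.111, 0.993, -0.013]
wrist_force: [-0.9, 0.1, 0.2]
opening: 0.995
grip_force: 0.0
```

Request:
carry_out(rows=[[0.0919,-0.0114,-0.0225,0.0363,0],[0.0919,-0.0114,-0.0225,0.0363,0],[0.0919,-0.0114,-0.0225,0.0363,0],[0.0919,-0.0114,-0.0225,0.0363,0],[0.0919,-0.0114,-0.0225,0.0363,0],[0.0919,-0.0114,-0.0225,0.0363,0],[0.0919,-0.0114,-0.0225,0.0363,0],[0.0919,-0.0114,-0.0225,0.0363,0],[0.0919,-0.0114,-0.0225,0.0363,0],[0.0919,-0.0114,-0.0225,0.0363,0]])

```text
clock: 12.15
eef_pos: [0.4289, 0.2195, 0.2489]
eef_rot: [0.026, -0.112, 0.993, -0.012]
wrist_force: [0.4, -0.3, 0.6]
opening: 1.001
grip_force: 0.0
```

Request:
carry_out(rows=[[0.0919,0,0,0,6.5],[0.0919,0,0,0,6.5],[0.0919,0,0,0,6.5],[0.0919,0,0,0,6.6],[0.0919,0,0,0,0],[0.0919,0,0,0,0]])

```text
clock: 12.75
eef_pos: [0.4289, 0.2206, 0.2505]
eef_rot: [0.028, 0.114, 0.993, -0.006]
wrist_force: [0.8, -0.2, 0.8]
opening: 0.994
grip_force: 0.0
```

```bash
python3 - <<'E'
from m import *
s,c=snap('wrist'); W=cloud(c); m=masks(c)
k=near(W,.436,.2185,.06)&(W[...,2]>.06)&(W[...,2]<.08); P=W[k]
print(len(P),cv2.minAreaRect(P[:,:2].astype(np.float32)*1000),np.median(P,0))
k=m['blue']&(W[...,2]>.072)&(W[...,2]<.088)&near(W,.57,.187,.08); P=W[k]; print(len(P)); 
if len(P)>9: print(cv2.minAreaRect(P[:,:2].astype(np.float32)*1000))
cv2.imwrite('pics/w1.png',c['pixels'])
E
python3 go.py .432 .2197 .12
```

```text
710 ((433.2549743652344, 219.7787628173828), (12.633862495422363, 43.206443786621094), 76.93358612060547) [0.43137417 0.22012914 0.07083784]
1026
((569.5302734375, 186.8142852783203), (66.95423126220703, 69.81800079345703), 76.6347427368164)
12.8 pos [0.4291 0.2206 0.2507] q [-0.396  0.251 -0.195  2.064  0.131  0.799  0.667] dq 0.007
tool cols [[-0.972, 0.228, 0.055], [0.227, 0.974, -0.018], [-0.058, -0.005, -0.998]] tilt 3.3
grasp [0.4329 0.2194 0.1819] xyaw 166.83 [-0.2  1.  -0.3] 1.0021082777088957 0.0
[0.432, 0.2197, 0.12] tot [0.0045 0.0004 0.1307] n 3 per [0.0015 0.0001 0.0436]
```

Request:
carry_out(rows=[[0.0919,0.0017,0,0.033,0],[0.0919,0.0017,0,0.033,0],[0.0919,0.0017,0,0.033,0],[0.0919,0.0017,0,0.03,0],[0.05,0,0,0,0],[0.03,0,0,0,0],[0.005,0,0,0,0],[0.005,0,0,0,0],[0.005,0,0,0,0],[0.005,0,0,0,0]], squeeze=30)

```text
clock: 13.8
eef_pos: [0.4309, 0.2203, 0.1231]
eef_rot: [0.03, 0.116, 0.993, -0.005]
wrist_force: [-0.2, -0.2, -0.6]
opening: 0.501
grip_force: 0.0
```

```bash
python3 st.py
```

```text
13.8 pos [0.4309 0.2203 0.1231] q [-0.445  0.47  -0.142  2.139  0.227  0.506  0.57 ] dq 0.007
tool cols [[-0.971, 0.231, 0.058], [0.23, 0.973, -0.016], [-0.061, -0.002, -0.998]] tilt 3.5
grasp [0.4349 0.2192 0.0542] xyaw 166.66 [-0.2 -0.2 -0.6] 0.5006367739117612 0.0
```

Request:
carry_out(rows=[[0.005,0,0,0,0],[0.005,0,0,0,0],[0.005,0,0,0,0],[0.005,0,0,0,0],[0.005,0,0,0,0],[0.005,0,0,0,0]], squeeze=15)

```text
clock: 14.4
eef_pos: [0.4305, 0.2202, 0.1222]
eef_rot: [0.029, 0.116, 0.993, -0.005]
wrist_force: [-1.0, -0.6, 0.3]
opening: 0.131
grip_force: 15.0
```

Request:
carry_out(rows=[[0.005,-0.002,-0.01,0,-1],[0.005,-0.0047,-0.021,0,-1.9],[0.005,-0.004,-0.021,0,-1.9],[0.005,-0.0033,-0.021,0,-1.9],[0.005,-0.0026,-0.0212,0,-1.9],[0.005,-0.0019,-0.0214,0,-1.9]])

```text
clock: 15.0
eef_pos: [0.4301, 0.1022, 0.1239]
eef_rot: [0.028, 0.024, 0.999, -0.008]
wrist_force: [0.2, -0.0, -3.1]
opening: 0.129
grip_force: 15.0
```

```bash
python3 st.py
```

```text
15.0 pos [0.4301 0.1022 0.1239] q [-0.157  0.423 -0.198  2.234  0.264  0.458  0.953] dq 0.733
tool cols [[-0.997, 0.048, 0.056], [0.047, 0.999, -0.017], [-0.057, -0.014, -0.998]] tilt 3.3
grasp [0.434 0.101 0.055] xyaw 177.31 [ 0.2 -0.  -3.1] 0.12900392705836822 15.00076711177826
```

Request:
carry_out(rows=[[0.005,-0.001,-0.02,0.0003,-1.8],[0.005,-0.0003,-0.02,0.0003,-1.8],[0.005,0.0003,-0.02,0.0003,-1.8],[0.005,0.001,-0.02,0.0003,-1.8],[0.005,0.0016,-0.02,0.0003,-1.8],[0.005,0.0022,-0.02,0.0003,-1.8],[0.005,0.0028,-0.0195,0,-1.8],[0.005,0,0,0,0],[0.04,0,0,0,0],[0.04,0,0,0,0]])

```text
clock: 16.0
eef_pos: [0.4306, -0.036, 0.1249]
eef_rot: [0.028, -0.085, 0.996, -0.011]
wrist_force: [0.1, 0.1, -0.4]
opening: 0.283
grip_force: 0.0
```

```bash
cat > can.py <<'E'
from m import *
F=np.array([.6935,.0063]); yaw=np.radians(9.8); R=np.array([[np.cos(yaw),np.sin(yaw)],[-np.sin(yaw),np.cos(yaw)]])
def can(n):
    s,c=snap(n); W=cloud(c); m=masks(c)
    k=m['blue']&(W[...,2]>.0745)&(W[...,2]<.087)&near(W,.62,0,.16); P=W[k][:,:2]
    q=cv2.minAreaRect(P.astype(np.float32)*1000); print(n,'can',len(P),[np.round(a,1) for a in q],'stand frame',(R@(np.array(q[0])/1000-F)*1000).round(1))
    return c,W,m
E
python3 st.py; python3 - <<'E'
from can import *
for n in('top','wrist','scene'):
    c,W,m=can(n)
    k=~m['yel']&~m['blue']&(W[...,2]>.042)&(W[...,2]<.05)&near(W,F[0],F[1],.085); P=W[k][:,:2]
    Q=(P-F)@R.T*1000
    for lo,hi in((30,60),(-60,-30)):
        j=(Q[:,1]>lo)&(Q[:,1]<hi)&(Q[:,0]>-36)&(Q[:,0]<35); 
        if j.sum()>8: f=np.polyfit(Q[j,0],Q[j,1],1); print(n,'wall',j.sum(),f.round(3),Q[j,1].min().round(1),Q[j,1].max().round(1))
cv2.imwrite('pics/w2.png',c['pixels'])
E
```

```text
16.0 pos [ 0.4306 -0.036   0.1249] q [ 0.232  0.415 -0.271  2.257  0.295  0.443  1.464] dq 0.01
tool cols [[-0.984, -0.17, 0.058], [-0.171, 0.985, -0.016], [-0.054, -0.026, -0.998]] tilt 3.4
grasp [ 0.4346 -0.0371  0.056 ] xyaw -170.15 [ 0.1  0.1 -0.4] 0.28287013362270175 0.0
top can 91 [array([570.9, -16.8]), array([67.4, 69. ]), np.float64(9.6)] stand frame [-124.8   -1.9]
top wall 30 [3.5000e-02 4.2854e+01] 37.8 46.1
top wall 12 [ -0.206 -45.994] -45.3 -35.7
wrist can 0 [array([0., 0.]), array([0., 0.]), np.float64(0.0)] stand frame [-684.5  111.8]
scene can 54 [array([568.5, -15.3]), array([68.1, 73.6]), np.float64(13.8)] stand frame [-1.269e+02 -1.000e-01]
scene wall 36 [-5.0000e-03  4.1805e+01] 34.5 47.5
scene wall 25 [-3.5000e-02 -4.1009e+01] -47.9 -34.8
```

Request:
carry_out(rows=[[0.005,0,0,0,0],[0.005,0,0,0,0],[0.005,0,0,0,0],[0.005,0,0,0,0],[0.005,-0.015,0.0005,0.0008,0],[0.005,-0.02,0.0005,0.0011,0],[0.005,-0.02,0,0.0011,0],[0.005,0,0,0,0]], squeeze=15)

```text
clock: 16.95
eef_pos: [0.4864, -0.0262, 0.1248]
eef_rot: [0.029, -0.085, 0.996, -0.011]
wrist_force: [1.9, 1.3, -1.3]
opening: 0.131
grip_force: 15.0
```

```bash
python3 st.py; python3 - <<'E'
from can import *
for n in('top','scene'): can(n)
E
```

```text
16.95 pos [ 0.4864 -0.0262  0.1248] q [ 0.2    0.479 -0.266  2.134  0.293  0.502  1.453] dq 0.053
tool cols [[-0.984, -0.169, 0.059], [-0.17, 0.985, -0.016], [-0.056, -0.026, -0.998]] tilt 3.5
grasp [ 0.4905 -0.0273  0.056 ] xyaw -170.18 [ 1.9  1.3 -1.3] 0.1309176538971389 15.000074207782745
top can 75 [array([565.8, -12.4]), array([187.4,  68.2]), np.float64(10.7)] stand frame [-129.     3.3]
scene can 52 [array([559.9, -11.2]), array([196.6,  70.6]), np.float64(8.5)] stand frame [-134.6    5.5]
```

Request:
carry_out(rows=[[0.005,-0.018,0,0.001,0],[0.005,-0.018,0,0.001,0],[0.005,-0.018,0,0.001,0],[0.005,-0.009,0,0.0005,0],[0.005,-0.006,0,0,0],[0.005,-0.003,0,0,0],[0.005,0,0,0,0]])

```text
clock: 17.75
eef_pos: [0.5552, -0.0145, 0.1247]
eef_rot: [0.028, -0.085, 0.996, -0.011]
wrist_force: [0.4, -1.0, -3.3]
opening: 0.127
grip_force: 15.0
```

```bash
python3 st.py; python3 - <<'E'
from m import *
for n in('top','scene'):
    s,c=snap(n); cv2.imwrite(f'pics/{n}3.png',cv2.resize(c['pixels'][130:290,150:360],None,fx=3.5,fy=3.5,interpolation=cv2.INTER_CUBIC))
E
```

```text
17.75 pos [ 0.5552 -0.0145  0.1247] q [ 0.167  0.562 -0.263  1.972  0.289  0.587  1.45 ] dq 0.006
tool cols [[-0.984, -0.169, 0.057], [-0.17, 0.985, -0.017], [-0.053, -0.026, -0.998]] tilt 3.4
grasp [ 0.5592 -0.0157  0.0559] xyaw -170.2 [ 0.4 -1.  -3.3] 0.12690821613682718 14.999615103006363
```

View pics/scene3.png

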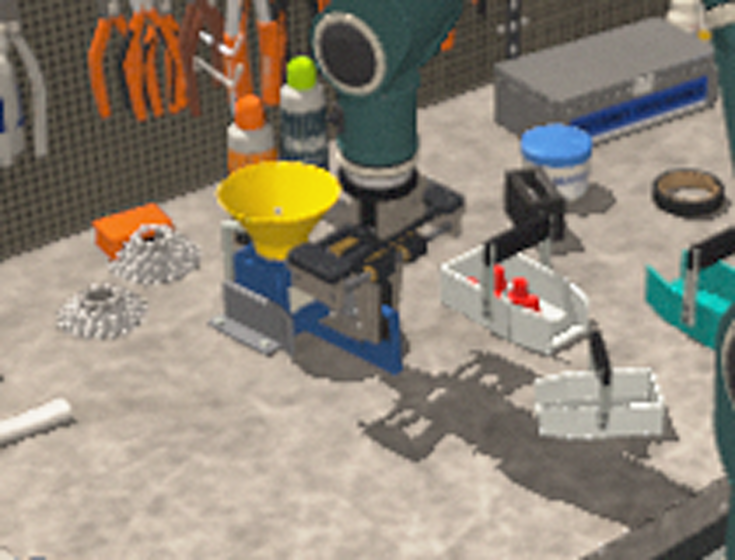

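The scene crop shows the canister in the bay under the funnel (about (255,290) in the crop). The wrist shows no stop force yet, so I'll push on in small steps until it does.

Request:
carry_out(rows=[[0.005,-0.002,0,0.0001,0],[0.005,-0.002,0,0.0001,0],[0.005,0,0,0,0]])

```text
clock: 18.15
eef_pos: [0.5565, -0.0144, 0.1245]
eef_rot: [0.024, -0.085, 0.996, -0.011]
wrist_force: [-8.8, -1.3, 4.1]
opening: 0.132
grip_force: 15.0
```

Request:
carry_out(rows=[[0.005,-0.002,0,0.0001,0],[0.005,-0.002,0,0.0001,0],[0.005,0,0,0,0]])

```text
clock: 18.45
eef_pos: [0.5576, -0.0143, 0.1239]
eef_rot: [0.021, -0.084, 0.996, -0.012]
wrist_force: [-15.8, -2.1, 10.9]
opening: 0.129
grip_force: 15.0
```

Request:
carry_out(rows=[[0.05,0,0,0,0],[0.05,0,0,0,0],[0.05,0,0,0,0],[0.05,0,0,0,0],[0.05,0,0,-0.02,0],[0.05,0,0,-0.04,0],[0.0919,0,0,-0.045,0],[0.0919,0,0,-0.045,0],[0.0919,0,0,-0.045,0],[0.0919,0,0,-0.045,0]])

```text
clock: 19.45
eef_pos: [0.5495, -0.0089, 0.3669]
eef_rot: [0.028, -0.085, 0.996, -0.011]
wrist_force: [0.7, -0.1, 0.3]
opening: 0.872
grip_force: 0.0
```

```bash
python3 st.py; python3 - <<'E'
from can import *
for n in('top','scene','wrist'):
    s,c=snap(n); W=cloud(c); m=masks(c)
    P=W[(W[...,2]>.064)&(W[...,2]<.078)&near(W,.55,-.015,.05)]; 
    if len(P)>8:
        q=cv2.minAreaRect(P[:,:2].astype(np.float32)*1000); print(n,'pull',len(P),q,'stand',(R@(np.array(q[0])/1000-F)*1000).round(1))
    P=W[near(W,.54,-.178,.08)&(W[...,2]>.098)&(W[...,2]<.112)]
    if len(P)>8: print(n,'bar',len(P),cv2.minAreaRect(P[:,:2].astype(np.float32)*1000),np.median(P[:,2]))
E
```

```text
19.45 pos [ 0.5495 -0.0089  0.3669] q [ 0.255  0.24  -0.362  1.792  0.122  1.071  1.59 ] dq 0.914
tool cols [[-0.984, -0.169, 0.058], [-0.17, 0.985, -0.017], [-0.054, -0.026, -0.998]] tilt 3.5
grasp [ 0.5535 -0.0101  0.298 ] xyaw -170.18 [ 0.7 -0.1  0.3] 0.8718778717220343 0.0
top pull 58 ((556.9927978515625, -13.727813720703125), (42.54638671875, 12.327055931091309), 9.149806022644043) stand [-137.9    3.5]
scene pull 39 ((554.536865234375, -12.122183799743652), (43.68263244628906, 16.86690330505371), 9.531951904296875) stand [-140.1    5.5]
scene bar 74 ((538.8114624023438, -178.37612915039062), (17.42277717590332, 91.21768951416016), 5.016696453094482) 0.10362335463559369
wrist pull 348 ((555.0018310546875, -15.430354118347168), (43.16386413574219, 12.369284629821777), 9.851103782653809) stand [-140.2    2.2]
wrist bar 1079 ((540.404052734375, -180.40567016601562), (14.191263198852539, 89.57211303710938), 3.7145278453826904) 0.1048514611403511
```

The pull now sits at stand x ≈ -140 mm, and the wrist met the stop, so the canister is home. The scoop bar is at (0.540, -0.180) with a yaw of 3.7°. I'll refit the arm model with the newer states to plan the tilted grasp.

```bash
cat > fk2.py <<'E'
import numpy as np, itertools, json
from scipy.optimize import least_squares
from scipy.spatial.transform import Rotation as Ro
import fk
A=lambda q,x,M:(q,x,np.array(M))
D=[A([1.30201,.46834,-.01159,1.60359,.00599,1.0714,-.05632],[.14536,-.63311,.30178],Ro.from_quat([.99364,.1126,-.00015,-.00084]).as_matrix()),
A([1.551,-.308,-.237,2.2,-.074,.923,0],[.0784,-.3541,.4201],[[.975,.21,.068],[.221,-.926,-.306],[-.001,.313,-.95]]),
A([1.876,-.113,.238,1.569,-.191,1.454,-.016],[-.2409,-.4076,.6458],[[.839,-.54,.067],[-.498,-.813,-.302],[.218,.22,-.951]]),
A([-.491,.306,-1.496,1.901,.24,1.536,-.28],[-.0486,.3645,.4151],[[-.974,-.213,.076],[-.226,.927,-.298],[-.007,-.308,-.951]]),
A([-.817,-.14,-.804,1.416,-.045,1.842,.168],[-.0427,.3801,.6977],[[-.974,-.221,.058],[-.223,.975,-.017],[-.052,-.029,-.998]]),
A([-.396,.251,-.195,2.064,.131,.799,.667],[.4291,.2206,.2507],[[-.972,.228,.055],[.227,.974,-.018],[-.058,-.005,-.998]]),
A([.232,.415,-.271,2.257,.295,.443,1.464],[.4306,-.036,.1249],[[-.984,-.17,.058],[-.171,.985,-.016],[-.054,-.026,-.998]]),
A([.167,.562,-.263,1.972,.289,.587,1.45],[.5552,-.0145,.1247],[[-.984,-.169,.057],[-.17,.985,-.017],[-.053,-.026,-.998]])]
def res(p,sg):
    o=[]
    for q,x,M in D:
        X,R=fk.fk(q,p,sg); o+=list((X-x)*5)+list((R-M).ravel())
    return np.array(o)
if __name__=='__main__':
    best=[]
    for sg in itertools.product((1,-1),repeat=4):
      for o7 in (0,1.57,-1.57,3.14):
        f=least_squares(res,[0,o7,.36,.5,.45,.3,0,0,0],args=((-1,)+sg[1:]+(1,1),),max_nfev=80); best.append((f.cost,(-1,)+sg[1:]+(1,1),f.x.round(4).tolist()))
    best.sort(key=lambda b:b[0]); print(best[0],best[1][0],best[2][:2])
    json.dump([best[0][1],best[0][2]],open('fk.json','w'))
E
python3 fk2.py
cat > plan.py <<'E'
import numpy as np, json, fk
from scipy.optimize import least_squares
from scipy.spatial.transform import Rotation as Ro
sg,p=json.load(open('fk.json'))
lo=np.array([-2.53,-.31,-1.57,.28,-1.29,.15,-2.92])+.02; hi=np.array([2.53,2.02,1.55,2.44,4.43,1.84,2.92])-.02
def ik(x,M,seeds):
    b=None
    for q0 in seeds:
        f=least_squares(lambda q:np.r_[(fk.fk(q,p,sg)[0]-x)*5,(fk.fk(q,p,sg)[1]-M).ravel(),.002*(q-q0)],np.clip(q0,lo+1e-3,hi-1e-3),bounds=(lo,hi),max_nfev=60)
        X,R=fk.fk(f.x,p,sg); e=np.linalg.norm(X-x)*1000+np.degrees(np.linalg.norm(R-M))
        if b is None or e<b[0]: b=(e,f.x)
        if e<1.5: break
    return b
E
cat > p1.py <<'E'
from plan import *
yaw=np.radians(3.7); S=Ro.from_euler('z',yaw).as_matrix(); g=np.array([.540,-.180,.094]); F=np.array([.6935,.0063,.15])
rng=np.random.default_rng(0)
for side in(1,-1):
  for al in(50,60,70):
    a=np.radians(al); tz=np.array([0,side*np.sin(a),-np.cos(a)])
    for sy in(1,-1):
        ty=np.array([sy,0,0.]); tx=np.cross(ty,tz); T=np.c_[tx,ty,tz]   # tool in scoop frame
        M=S@T; seeds=[np.array([.3,.5,-.3,1.9,.2,.8,1.4])]+[rng.uniform(lo,hi) for _ in range(6)]
        e,q=ik(g-.069*M[:,2],M,seeds); out=[al,side,sy,'grasp',round(e,1),q.round(2).tolist()]
        for ph in(60,75,90):
            Rr=Ro.from_rotvec(-side*np.radians(ph)*tz).as_matrix(); SR=S@Rr  # scoop orientation after roll
            lipv=SR@[-.075,0,-.084]; up=SR.T@[0,0,1]
            lip=F+[.02,0,-.003]; G=lip-lipv; M2=SR@T; e2,q2=ik(G-.069*M2[:,2],M2,[q]+seeds[1:])
            out+=[ph,round(e2,1),'G',G.round(3).tolist(),'up',up.round(2).tolist(),'q7',q2[6].round(2),'q',q2.round(2).tolist()]
        print(*out)
E
python3 p1.py
```

```text
(np.float64(0.011191969793611582), (-1, -1, -1, -1, 1, 1), [-0.0655, 1.5065, 0.3415, 0.5362, 0.4701, 0.2938, -0.0105, -0.0004, 0.0004]) 0.011191969793611582 (np.float64(0.011191969793611683), (-1, -1, -1, -1, 1, 1))
50 1 1 grasp 0.0 [0.78, 0.91, -0.24, 1.51, -0.45, 1.37, 0.87] 60 0.0 G [0.694, 0.026, 0.256] up [0.66, -0.25, 0.71] q7 1.41 q [0.62, 0.82, -0.59, 1.37, -0.43, 1.33, 1.41] 75 0.0 G [0.67, 0.019, 0.25] up [0.74, -0.36, 0.57] q7 1.67 q [0.7, 0.82, -0.67, 1.44, -0.38, 1.3, 1.67] 90 0.0 G [0.649, 0.009, 0.239] up [0.77, -0.49, 0.41] q7 1.91 q [0.78, 0.84, -0.76, 1.49, -0.31, 1.26, 1.91]
50 1 -1 grasp 0.0 [0.86, 0.93, -0.37, 1.51, -0.36, 1.34, -2.34] 60 0.0 G [0.694, 0.026, 0.256] up [0.66, -0.25, 0.71] q7 -1.79 q [0.68, 0.85, -0.7, 1.37, -0.34, 1.31, -1.79] 75 0.0 G [0.67, 0.019, 0.25] up [0.74, -0.36, 0.57] q7 -1.53 q [0.75, 0.85, -0.77, 1.44, -0.3, 1.28, -1.53] 90 0.0 G [0.649, 0.009, 0.239] up [0.77, -0.49, 0.41] q7 -1.27 q [0.82, 0.87, -0.83, 1.49, -0.25, 1.25, -1.27]
60 1 1 grasp 0.0 [0.83, 1.02, -0.28, 1.43, -0.48, 1.5, 0.89] 60 0.0 G [0.687, 0.019, 0.256] up [0.75, -0.2
[... 3067 characters left out ...]
683, -0.004, 0.255] up [0.81, 0.16, 0.56] q7 -1.76 q [-0.84, 0.91, 0.49, 1.45, 0.76, 1.41, -1.76] 75 0.0 G [0.657, -0.002, 0.244] up [0.91, 0.24, 0.35] q7 -2.03 q [-0.92, 0.92, 0.58, 1.52, 0.7, 1.35, -2.03] 90 0.0 G [0.635, 0.003, 0.227] up [0.94, 0.32, 0.12] q7 -2.27 q [-1.02, 0.96, 0.7, 1.57, 0.6, 1.29, -2.27]
70 -1 -1 grasp 0.0 [-0.33, 0.91, -0.04, 1.95, 1.27, 1.33, 1.78] 60 0.0 G [0.683, -0.004, 0.255] up [0.81, 0.16, 0.56] q7 1.21 q [-0.54, 0.85, -0.0, 1.45, 1.04, 1.62, 1.21] 75 0.0 G [0.657, -0.002, 0.244] up [0.91, 0.24, 0.35] q7 0.91 q [-0.58, 0.84, 0.04, 1.52, 1.01, 1.59, 0.91] 90 0.0 G [0.635, 0.003, 0.227] up [0.94, 0.32, 0.12] q7 0.61 q [-0.63, 0.84, 0.08, 1.57, 0.97, 1.55, 0.61]
```

```bash
python3 go.py .45 .2 .47 .25 .42 .6 -.045 .40 .66
```

```text
19.6 pos [ 0.551  -0.0088  0.3683] q [ 0.254  0.239 -0.362  1.79   0.123  1.068  1.589] dq 0.068
tool cols [[-0.984, -0.169, 0.065], [-0.17, 0.985, -0.017], [-0.061, -0.028, -0.998]] tilt 3.8
grasp [ 0.5555 -0.01    0.2995] xyaw -170.18 [ 0.6 -0.1 -0.8] 0.9920543151594042 0.0
[0.45, 0.2, 0.47] tot [ 0.0577  0.2199 -0.1116] n 6 per [ 0.0096  0.0366 -0.0186]
[0.25, 0.42, 0.6] tot [ 0.1514  0.2468 -0.1465] n 8 per [ 0.0189  0.0309 -0.0183]
[-0.045, 0.4, 0.66] tot [ 0.2899  0.0284 -0.0786] n 7 per [ 0.0414  0.0041 -0.0112]
```

Request:
carry_out(rows=[[0.0919,0.01,0.037,-0.019,0],[0.0919,0.01,0.037,-0.019,0],[0.0919,0.01,0.037,-0.019,0],[0.0919,0.01,0.037,-0.019,0],[0.0919,0.01,0.037,-0.019,0],[0.0919,0.01,0.037,-0.019,0],[0.0919,0.019,0.031,-0.018,0],[0.0919,0.019,0.031,-0.018,0],[0.0919,0.019,0.031,-0.018,0],[0.0919,0.019,0.031,-0.018,0]])

```text
clock: 20.6
eef_pos: [0.3458, 0.3126, 0.5333]
eef_rot: [0.027, -0.085, 0.996, -0.011]
wrist_force: [0.1, 0.4, 1.1]
opening: 1.0
grip_force: 0.0
```

Request:
carry_out(rows=[[0.0919,0.019,0.031,-0.018,0],[0.0919,0.019,0.031,-0.018,0],[0.0919,0.019,0.031,-0.018,0],[0.0919,0.019,0.031,-0.018,0],[0.0919,0.041,0.004,-0.011,0],[0.0919,0.041,0.004,-0.011,0],[0.0919,0.041,0.004,-0.011,0],[0.0919,0.041,0.004,-0.011,0],[0.0919,0.041,0.004,-0.011,0],[0.0919,0.041,0.004,-0.011,0]])

```text
clock: 21.6
eef_pos: [-0.0042, 0.405, 0.65]
eef_rot: [0.028, -0.085, 0.996, -0.011]
wrist_force: [0.1, -0.0, 0.4]
opening: 1.0
grip_force: 0.0
```

Request:
carry_out(rows=[[0.0919,0.041,0.004,-0.011,0],[0.0919,0,0,-0.049,0],[0.0919,0,0,-0.049,0],[0.0919,0,0,-0.049,0],[0.0919,0,0,-0.049,0],[0.0919,0,0,0,0]])

```text
clock: 22.2
eef_pos: [-0.05, 0.4014, 0.7563]
eef_rot: [0.029, -0.087, 0.994, 0.052]
wrist_force: [-1.4, 0.1, 0.1]
opening: 1.003
grip_force: 0.0
```

```bash
python3 st.py
```

```text
22.2 pos [-0.05    0.4014  0.7563] q [-0.718 -0.121 -0.905  1.269 -0.042  1.841  0.107] dq 0.061
tool cols [[-0.983, -0.176, 0.049], [-0.17, 0.979, 0.109], [-0.067, 0.099, -0.993]] tilt 6.9
grasp [-0.0466  0.4089  0.6878] xyaw -170.19 [-1.4  0.1  0.1] 1.003025796333613 0.0
```

Request:
carry_out(rows=[[0.0919,0,0.003,-0.049,0],[0.0919,0,0.004,-0.049,0],[0.0919,0,0.006,-0.049,0],[0.0919,0,0.008,-0.049,0],[0.0919,0,0.01,-0.048,0],[0.0919,0,0.012,-0.048,0],[0.0919,0,0.014,-0.047,0],[0.0919,0,0.016,-0.047,0]])

```text
clock: 23.0
eef_pos: [-0.0644, 0.3896, 0.9022]
eef_rot: [0.031, -0.089, 0.973, 0.208]
wrist_force: [-0.7, 0.1, -0.3]
opening: 0.996
grip_force: 0.0
```

```bash
python3 st.py
```

```text
23.0 pos [-0.0644  0.3896  0.9022] q [-0.807 -0.138 -0.811  0.973 -0.053  1.841  0.094] dq 0.444
tool cols [[-0.982, -0.187, 0.023], [-0.161, 0.897, 0.411], [-0.097, 0.4, -0.911]] tilt 24.3
grasp [-0.0628  0.418   0.8393] xyaw -170.67 [-0.7  0.1 -0.3] 0.9957975821519324 0.0
```

Request:
carry_out(rows=[[0.0919,0.006,0.016,-0.046,0],[0.0919,0.006,0.017,-0.046,0],[0.0919,0.006,0.018,-0.046,0],[0.0919,0.006,0.019,-0.045,0],[0.0919,0.006,0.02,-0.045,0],[0.0919,0.006,0.021,-0.044,0],[0.0919,0.006,0.022,-0.044,0],[0.0919,0.006,0.023,-0.044,0]])

```text
clock: 23.8
eef_pos: [-0.1407, 0.3739, 1.0214]
eef_rot: [0.034, -0.094, 0.935, 0.341]
wrist_force: [-97.7, -17.3, -10.7]
opening: 0.999
grip_force: 0.0
```

```bash
python3 st.py
```

```text
23.8 pos [-0.1407  0.3739  1.0214] q [-0.27  -0.091 -1.57   0.625  0.104  1.841 -0.037] dq 1.92
tool cols [[-0.98, -0.199, -0.002], [-0.154, 0.75, 0.644], [-0.127, 0.631, -0.765]] tilt 40.1
grasp [-0.1408  0.4183  0.9686] xyaw -171.09 [-97.7 -17.3 -10.7] 0.9985601778822314 0.0
```

Request:
carry_out(rows=[[0.0919,0,0,0,0],[0.0919,0,0,0,0]])

```text
clock: 24.0
eef_pos: [-0.1421, 0.373, 1.0215]
eef_rot: [0.03, -0.1, 0.934, 0.341]
wrist_force: [-0.5, -0.5, -0.5]
opening: 1.001
grip_force: 0.0
```

```bash
python3 st.py
```

```text
24.0 pos [-0.1421  0.373   1.0215] q [-0.278 -0.088 -1.57   0.625  0.1    1.841 -0.034] dq 0.028
tool cols [[-0.978, -0.207, -0.012], [-0.166, 0.748, 0.643], [-0.124, 0.631, -0.766]] tilt 40.0
grasp [-0.1429  0.4173  0.9686] xyaw -170.38 [-0.5 -0.5 -0.5] 1.0010831270038894 0.0
```

Request:
carry_out(rows=[[0.0919,-0.008,0.01,-0.005,0],[0.0919,-0.015,0.017,-0.008,0],[0.0919,-0.015,0.017,-0.008,0],[0.0919,-0.015,0.017,-0.008,0],[0.0919,-0.015,0.017,-0.008,0],[0.0919,-0.015,0.017,-0.008,0],[0.0919,-0.015,0.017,-0.008,0],[0.0919,-0.008,0.01,-0.005,0]])

```text
clock: 24.8
eef_pos: [-0.0582, 0.42, 1.0653]
eef_rot: [0.032, -0.099, 0.914, 0.391]
wrist_force: [0.4, -0.3, -0.5]
opening: 0.999
grip_force: 0.0
```

```bash
python3 st.py
```

```text
24.8 pos [-0.0582  0.42    1.0653] q [ 0.532 -0.187 -1.57   0.468 -0.551  1.841  0.291] dq 0.417
tool cols [[-0.978, -0.206, -0.019], [-0.155, 0.675, 0.722], [-0.136, 0.709, -0.692]] tilt 46.2
grasp [-0.0595  0.4698  1.0175] xyaw -170.98 [ 0.4 -0.3 -0.5] 0.9987560145385658 0.0
```

Request:
carry_out(rows=[[0.0919,-0.003,0.014,-0.014,0],[0.0919,-0.004,0.021,-0.021,0],[0.0919,-0.004,0.021,-0.021,0],[0.0919,-0.004,0.021,-0.021,0],[0.0919,-0.004,0.021,-0.021,0],[0.0919,-0.004,0.021,-0.021,0]])

```text
clock: 25.4
eef_pos: [-0.0582, 0.3817, 1.1189]
eef_rot: [0.039, -0.095, 0.887, 0.451]
wrist_force: [0.8, 0.3, 0.5]
opening: 0.998
grip_force: 0.0
```

```bash
python3 st.py
```

```text
25.4 pos [-0.0582  0.3817  1.1189] q [ 0.59  -0.16  -1.57   0.331 -0.608  1.842  0.259] dq 0.225
tool cols [[-0.979, -0.204, -0.016], [-0.133, 0.576, 0.807], [-0.155, 0.792, -0.591]] tilt 53.8
grasp [-0.0593  0.4374  1.0781] xyaw -172.27 [0.8 0.3 0.5] 0.9984596337089393 0.0
```

Request:
carry_out(rows=[[0.0919,-0.004,0.023,-0.018,0],[0.0919,-0.004,0.023,-0.018,0],[0.0919,-0.004,0.023,-0.018,0],[0.0919,-0.004,0.023,-0.018,0],[0.0919,-0.004,0.023,-0.018,0],[0.0919,0,0,0,0]])

```text
clock: 26.0
eef_pos: [-0.0468, 0.3463, 1.1448]
eef_rot: [0.037, -0.095, 0.872, 0.48]
wrist_force: [0.2, 0.4, -0.9]
opening: 0.999
grip_force: 0.0
```

```bash
python3 st.py
```

```text
26.0 pos [-0.0468  0.3463  1.1448] q [ 0.541 -0.116 -1.569  0.279 -0.568  1.842  0.244] dq 0.046
tool cols [[-0.979, -0.201, -0.028], [-0.131, 0.522, 0.843], [-0.155, 0.829, -0.537]] tilt 57.5
grasp [-0.0487  0.4045  1.1077] xyaw -172.39 [ 0.2  0.4 -0.9] 0.9994970474422714 0.0
```

```bash
cat > sim.py <<'E'
from plan import *
from st import s,M
q=np.array(s['qpos']); P=s['eef_pos']; X,R=fk.fk(q,p,sg); print('model err',(X-P).round(4),np.degrees(np.linalg.norm(R-M)).round(1))
W=[np.array(a) for a in([.2,.15,1.0],[.40,-.05,.75],[.50,-.30,.5],[.545,-.36,.35],[.545,-.339,.195])]
cur=X.copy(); 
for w in W:
    n=int(np.ceil(np.linalg.norm(w-cur)/.03)); st0=cur.copy(); mx=0
    for i in range(1,n+1):
        x=st0+(w-st0)*i/n
        f=least_squares(lambda z:np.r_[(fk.fk(z,p,sg)[0]-x)*5,(fk.fk(z,p,sg)[1]-R).ravel(),.01*(z-q)],np.clip(q,lo+1e-3,hi-1e-3),bounds=(lo-.02,hi+.02)); mx=max(mx,abs(f.x-q).max()); q=f.x
    cur=w; e=fk.fk(q,p,sg); print(w,n,'q',q.round(2),'maxstep',mx.round(3),'err',np.linalg.norm(e[0]-x).round(4))
E
python3 sim.py; python3 go.py .2 .15 1.0 .4 -.05 .75 .5 -.3 .5 .545 -.36 .35 | tail -4
```

```text
26.0 pos [-0.0468  0.3463  1.1448] q [ 0.541 -0.116 -1.569  0.279 -0.568  1.842  0.244] dq 0.046
tool cols [[-0.979, -0.201, -0.028], [-0.131, 0.522, 0.843], [-0.155, 0.829, -0.537]] tilt 57.5
grasp [-0.0487  0.4045  1.1077] xyaw -172.39 [ 0.2  0.4 -0.9] 0.9994970474422714 0.0
model err [0.0264 0.0785 0.0199] 5.1
[0.2  0.15 1.  ] 13 q [-0.77 -0.31  0.49  1.1  -0.86  1.84  1.06] maxstep 0.713 err 0.0342
[ 0.4  -0.05  0.75] 13 q [-1.3  -0.31  1.49  1.47 -0.7   1.84  1.79] maxstep 0.126 err 0.0016
[ 0.5 -0.3  0.5] 13 q [-1.06 -0.31  1.55  1.78 -0.41  1.36  2.19] maxstep 0.06 err 0.1323
[ 0.545 -0.36   0.35 ] 6 q [-1.05 -0.31  1.55  1.97 -0.3   1.01  2.23] maxstep 0.059 err 0.1965
[ 0.545 -0.339  0.195] 6 q [-1.07 -0.31  1.55  2.17 -0.24  0.75  2.23] maxstep 0.043 err 0.2476
[0.2, 0.15, 1.0] tot [-0.1936 -0.2721 -0.0944] n 8 per [-0.0242 -0.034  -0.0118]
[0.4, -0.05, 0.75] tot [-0.1309 -0.3518 -0.0397] n 9 per [-0.0145 -0.0391 -0.0044]
[0.5, -0.3, 0.5] tot [-0.0265 -0.3578 -0.0791] n 9 per [-0.0029 -0.0398 -0.0088]
[0.545, -0.36, 0.35] tot [-0.013  -0.1647  0.0288] n 4 per [-0.0032 -0.0412  0.0072]
```

```bash
cat >> fk2.py <<'E'
E
python3 - <<'E'
s=open('fk2.py').read()
s=s.replace("[-.053,-.026,-.998]])]","""[-.053,-.026,-.998]]),
A([-.278,-.088,-1.57,.625,.1,1.841,-.034],[-.1421,.373,1.0215],[[-.978,-.207,-.012],[-.166,.748,.643],[-.124,.631,-.766]]),
A([.541,-.116,-1.569,.279,-.568,1.842,.244],[-.0468,.3463,1.1448],[[-.979,-.201,-.028],[-.131,.522,.843],[-.155,.829,-.537]]),
A([.842,.011,-.957,1.589,.324,1.507,-.067],[.4702,-.0466,.5853],[[-.051,.996,.076],[.95,.072,-.303],[-.307,.056,-.95]]),
A([.831,-.307,.322,2.198,.197,.929,-.288],[.0852,-.3782,.4176],[[.975,.21,.068],[.221,-.926,-.306],[-.002,.314,-.95]]),
A([.254,.239,-.362,1.79,.123,1.068,1.589],[.551,-.0088,.3683],[[-.984,-.169,.065],[-.17,.985,-.017],[-.061,-.028,-.998]])]""")
s=s.replace("for sg in itertools.product((1,-1),repeat=4):","for sg in itertools.product((1,-1),repeat=4):\n      if sg[0]<0: continue")
open('fk2.py','w').write(s)
E
python3 fk2.py; python3 - <<'E'
import sys; sys.path.insert(0,'.')
import json,fk,fk2,numpy as np
sg,p=json.load(open('fk.json'))
for q,x,M in fk2.D:
    X,R=fk.fk(q,p,sg); print(np.round((X-x)*1000),np.degrees(np.linalg.norm(R-M)).round(1))
E
```

```text
(np.float64(0.05595820737527325), (-1, -1, -1, -1, 1, 1), [-0.0488, 1.5255, 0.2965, 0.5227, 0.4787, 0.23, 0.0018, -0.0003, 0.0141]) 0.055958207375273454 (np.float64(0.05595820737528999), (-1, -1, -1, -1, 1, 1))
[0. 7. 1.] 0.3
[14.  7. -3.] 1.3
[15.  8.  1.] 1.2
[ 6. 24.  7.] 1.3
[-6. 15.  6.] 0.4
[-9.  5. -0.] 0.4
[-4.  8. -2.] 0.4
[-4.  3. -1.] 0.4
[10. 19. -3.] 2.6
[29. 12. -8.] 3.7
[12.  1.  3.] 1.2
[ 4. 26. -3.] 1.2
[0. 4. 1.] 0.4
```

```bash
cat > fit3.py <<'E'
import json,fk,fk2,numpy as np
from scipy.optimize import least_squares
from scipy.spatial.transform import Rotation as Ro
sg,p0=json.load(open('fk.json'))
def fkx(q,P):
    q=np.array(q,float)+np.r_[0,P[14:19],0]; X,R=fk.fk(q,P[:9],sg); B=Ro.from_rotvec([P[11],P[12],0]).as_matrix()
    return B@X+[P[9],P[10],0]+R@[P[19],P[20],0],B@R
def res(P): 
    o=[]
    for q,x,M in fk2.D: X,R=fkx(q,P); o+=list((X-x)*5)+list((R-M).ravel())
    return np.r_[o,.01*P[9:]]
f=least_squares(res,np.r_[p0,np.zeros(12)]); P=f.x
if __name__=='__main__':
    print(f.cost,P.round(3)); json.dump(P.tolist(),open('P.json','w'))
    for q,x,M in fk2.D: X,R=fkx(q,P); print(np.round((X-x)*1000),np.degrees(np.linalg.norm(R-M)).round(1))
E
python3 fit3.py
```

```text
0.01711412653950854 [-7.000e-03  1.544e+00  3.020e-01  5.150e-01  4.750e-01  2.350e-01
 -4.000e-03 -7.000e-03 -0.000e+00 -6.000e-03 -1.400e-02  0.000e+00
 -1.000e-03  0.000e+00  0.000e+00  2.100e-02 -2.300e-02 -4.000e-03
  2.100e-02 -1.100e-02 -4.000e-03]
[-3. -0.  3.] 0.4
[ 6. -7. -3.] 0.4
[10. -3. -3.] 0.6
[-6.  9. -1.] 1.0
[-13.  -1.   2.] 0.4
[-10.  -4.   1.] 0.6
[3. 3. 0.] 1.1
[1. 0. 2.] 1.2
[1. 2. 0.] 1.2
[11.  0. -3.] 3.0
[  4. -11.   4.] 0.9
[-6. 11. -4.] 0.6
[4. 3. 2.] 0.5
```

```bash
cat > path.py <<'E'
import json,numpy as np
from fit3 import fkx
from st import s,M
from scipy.optimize import least_squares
from scipy.spatial.transform import Rotation as Ro
P=np.array(json.load(open('P.json')))
lo=np.array([-2.53,-.31,-1.57,.28,-1.29,.15,-2.92]); hi=np.array([2.53,2.02,1.55,2.44,4.43,1.84,2.92])
roll=np.radians(100.6); Mr=M@Ro.from_euler('z',roll).as_matrix()
q0=np.array(s['qpos']); q0[6]-=roll
def sol(x,qr,w,R=Mr):
    f=least_squares(lambda q:np.r_[(fkx(q,P)[0]-x)*5 if x is not None else [0],(fkx(q,P)[1]-R).ravel(),w*(q-qr)],np.clip(qr,lo+.03,hi-.03),bounds=(lo,hi)); return f.x
if __name__=='__main__':
    qg=sol(np.array([.545,-.36,.35]),np.array([.8,.8,-.4,1.5,-.5,1.4,.7]),.02); print('goal',qg.round(2),fkx(qg,P)[0].round(3))
    for t in np.linspace(0,1,9):
        qi=q0+(qg-q0)*t; q=sol(None,qi,.1); X,R=fkx(q,P); print(t.round(2),X.round(3),q.round(2),np.degrees(np.linalg.norm(R-Mr)).round(1))
E
python3 path.py
```

```text
26.0 pos [-0.0468  0.3463  1.1448] q [ 0.541 -0.116 -1.569  0.279 -0.568  1.842  0.244] dq 0.046
tool cols [[-0.979, -0.201, -0.028], [-0.131, 0.522, 0.843], [-0.155, 0.829, -0.537]] tilt 57.5
grasp [-0.0487  0.4045  1.1077] xyaw -172.39 [ 0.2  0.4 -0.9] 0.9994970474422714 0.0
goal [ 0.97  0.79 -0.39  1.25 -0.5   1.81  0.66] [ 0.545 -0.36   0.35 ]
0.0 [-0.04   0.338  1.134] [ 0.54 -0.1  -1.57  0.29 -0.58  1.84 -1.53] 0.0
0.12 [0.141 0.292 1.115] [ 0.57  0.05 -1.45  0.42 -0.6   1.83 -1.27] 0.0
0.25 [0.309 0.227 1.06 ] [ 0.61  0.2  -1.31  0.55 -0.62  1.83 -1.01] 0.0
0.38 [0.452 0.143 0.972] [ 0.66  0.33 -1.17  0.68 -0.64  1.83 -0.73] 0.0
0.5 [0.557 0.041 0.859] [ 0.72  0.44 -1.02  0.8  -0.64  1.83 -0.45] 0.0
0.62 [ 0.616 -0.069  0.732] [ 0.79  0.55 -0.87  0.92 -0.63  1.84 -0.17] 0.0
0.75 [ 0.63  -0.178  0.6  ] [ 0.85  0.63 -0.71  1.04 -0.6   1.84  0.12] 0.0
0.88 [ 0.604 -0.277  0.471] [ 0.91  0.71 -0.55  1.15 -0.55  1.83  0.39] 0.0
1.0 [ 0.545 -0.36   0.35 ] [ 0.97  0.79 -0.39  1.25 -0.5   1.81  0.66] 0.0
```

Request:
carry_out(rows=[[0.0919,0,0,0,4],[0.0919,0,0,0,8],[0.0919,0,0,0,8],[0.0919,0,0,0,8],[0.0919,0,0,0,8],[0.0919,0,0,0,8],[0.0919,0,0,0,8],[0.0919,0,0,0,8],[0.0919,0,0,0,8],[0.0919,0,0,0,8]])

```text
clock: 27.0
eef_pos: [-0.0488, 0.3481, 1.144]
eef_rot: [-0.266, 0.464, 0.745, 0.399]
wrist_force: [-0.5, 0.9, -0.3]
opening: 0.999
grip_force: 0.0
```

Request:
carry_out(rows=[[0.0919,0,0,0,8],[0.0919,0,0,0,8],[0.0919,0,0,0,8],[0.0919,0,0,0,0.6],[0.0919,0,0,0,0]])

```text
clock: 27.5
eef_pos: [-0.0486, 0.348, 1.144]
eef_rot: [-0.344, 0.609, 0.631, 0.335]
wrist_force: [0.5, -0.4, -0.1]
opening: 1.001
grip_force: 0.0
```

```bash
sed -i 's/\.045)); print/.04)); print/' go.py; python3 go.py .14 .29 1.115 .31 .23 1.06 .45 .145 .97 .557 .04 .86 .616 -.07 .73 .63 -.18 .6 .604 -.277 .47 .545 -.36 .35
```

```text
27.5 pos [-0.0486  0.348   1.144 ] q [ 0.545 -0.12  -1.564  0.28  -0.575  1.842 -1.508] dq 0.003
tool cols [[-0.022, 0.999, -0.026], [0.539, 0.033, 0.842], [0.842, 0.004, -0.539]] tilt 57.4
grasp [-0.0504  0.4061  1.1068] xyaw 92.29 [ 0.5 -0.4 -0.1] 1.001422774471762 0.0
[0.14, 0.29, 1.115] tot [-0.0597  0.1864 -0.0381] n 5 per [-0.0119  0.0373 -0.0076]
[0.31, 0.23, 1.06] tot [-0.0823  0.1677 -0.0252] n 5 per [-0.0165  0.0335 -0.005 ]
[0.45, 0.145, 0.97] tot [-0.1246  0.1367 -0.0266] n 5 per [-0.0249  0.0273 -0.0053]
[0.557, 0.04, 0.86] tot [-0.1515  0.103  -0.0319] n 5 per [-0.0303  0.0206 -0.0064]
[0.616, -0.07, 0.73] tot [-0.17    0.0547 -0.024 ] n 5 per [-0.034   0.0109 -0.0048]
[0.63, -0.18, 0.6] tot [-0.169   0.0098 -0.0229] n 5 per [-0.0338  0.002  -0.0046]
[0.604, -0.277, 0.47] tot [-0.1612 -0.0298 -0.0109] n 5 per [-0.0322 -0.006  -0.0022]
[0.545, -0.36, 0.35] tot [-0.1445 -0.0622 -0.0037] n 4 per [-0.0361 -0.0156 -0.0009]
```

Request:
carry_out(rows=[[0.0919,-0.004,0.012,-0.002,0],[0.0919,-0.008,0.025,-0.005,0],[0.0919,-0.008,0.025,-0.005,0],[0.0919,-0.008,0.025,-0.005,0],[0.0919,-0.008,0.025,-0.005,0],[0.0919,-0.008,0.025,-0.005,0],[0.0919,-0.008,0.025,-0.005,0],[0.0919,-0.008,0.025,-0.005,0]])

```text
clock: 28.3
eef_pos: [0.1158, 0.296, 1.1181]
eef_rot: [-0.343, 0.609, 0.631, 0.336]
wrist_force: [0.1, 0.2, 0.2]
opening: 0.999
grip_force: 0.0
```

```bash
python3 go.py .31 .23 1.06 .45 .145 .97 
```

```text
28.3 pos [0.1158 0.296  1.1181] q [-0.154 -0.092 -0.449  0.539 -0.854  1.83  -1.192] dq 0.771
tool cols [[-0.023, 0.999, -0.024], [0.538, 0.033, 0.842], [0.842, 0.007, -0.539]] tilt 57.4
grasp [0.1142 0.3541 1.0809] xyaw 92.48 [0.1 0.2 0.2] 0.998845585700959 0.0
[0.31, 0.23, 1.06] tot [-0.089   0.1915 -0.0289] n 6 per [-0.0148  0.0319 -0.0048]
[0.45, 0.145, 0.97] tot [-0.1248  0.1365 -0.0265] n 5 per [-0.025   0.0273 -0.0053]
```

Request:
carry_out(rows=[[0.0919,-0.012,0.026,-0.004,0],[0.0919,-0.012,0.026,-0.004,0],[0.0919,-0.013,0.028,-0.004,0],[0.0919,-0.013,0.028,-0.004,0],[0.0919,-0.013,0.028,-0.004,0],[0.0919,-0.013,0.028,-0.004,0],[0.0919,-0.013,0.028,-0.004,0]])

```text
clock: 29.0
eef_pos: [0.2666, 0.243, 1.0734]
eef_rot: [-0.342, 0.608, 0.631, 0.338]
wrist_force: [-0.8, 0.4, 0.6]
opening: 1.001
grip_force: 0.0
```

```bash
python3 go.py .45 .145 .97 .557 .04 .86 .616 -.07 .73 
```

```text
29.0 pos [0.2666 0.243  1.0734] q [-1.142 -0.093  0.704  0.707 -0.872  1.841 -0.935] dq 1.79
tool cols [[-0.026, 0.999, -0.021], [0.537, 0.032, 0.843], [0.843, 0.01, -0.538]] tilt 57.5
grasp [0.2651 0.3012 1.0363] xyaw 92.72 [-0.8  0.4  0.6] 1.0007890056219146 0.0
[0.45, 0.145, 0.97] tot [-0.1445  0.1792 -0.0309] n 6 per [-0.0241  0.0299 -0.0052]
[0.557, 0.04, 0.86] tot [-0.1519  0.1025 -0.0316] n 5 per [-0.0304  0.0205 -0.0063]
[0.616, -0.07, 0.73] tot [-0.1702  0.0542 -0.0241] n 5 per [-0.034   0.0108 -0.0048]
```

```bash
cat > sim2.py <<'E'
import sys
from path import *
q=np.array(s['qpos']); X,R=fkx(q,P); print('model err',(X-s['eef_pos']).round(3)); 
def run(W,q=q,R=R,cur=X,step=.03,w=.03):
    for a in W:
        a=np.array(a,float); n=int(np.ceil(np.linalg.norm(a-cur)/step)); mx=0; c0=cur
        for i in range(1,n+1):
            x=c0+(a-c0)*i/n
            f=least_squares(lambda z:np.r_[(fkx(z,P)[0]-x)*5,(fkx(z,P)[1]-R).ravel(),w*(z-q)],np.clip(q,lo+1e-3,hi-1e-3),bounds=(lo,hi)); mx=max(mx,abs(f.x-q).max()); q=f.x
        e=fkx(q,P); cur=a; print(a.round(3),n,'q',q.round(2),'max',mx.round(3),'err',(np.linalg.norm(e[0]-a)*1000).round(1),np.degrees(np.linalg.norm(e[1]-R)).round(1))
    return q
if __name__=='__main__':
    L=[[.25,.45,.98],[.22,.66,.84]]+[[.5*np.cos(t)-.006,.5*np.sin(t)+.244,.84] for t in np.radians([40,15,-10])]+[[.55,.05,.75],[.6,-.15,.6],[.545,-.36,.35]]
    run(L)
E
python3 sim2.py | tail -n +4
```

```text
model err [-0.044 -0.019 -0.01 ]
[0.25 0.45 0.98] 9 q [-1.25  0.04  0.47  0.87 -0.67  1.44 -0.96] max 0.06 err 0.0 0.0
[0.22 0.66 0.84] 9 q [-1.41  0.21  0.37  1.03 -0.58  1.05 -0.99] max 0.054 err 0.0 0.0
[0.377 0.565 0.84 ] 7 q [-1.09  0.24  0.42  0.99 -0.85  1.25 -0.7 ] max 0.048 err 0.0 0.0
[0.477 0.373 0.84 ] 8 q [-0.78  0.2   0.52  1.06 -1.04  1.53 -0.43] max 0.044 err 0.0 0.0
[0.486 0.157 0.84 ] 8 q [-0.43  0.13  0.55  1.12 -1.13  1.84 -0.22] max 0.125 err 0.1 0.1
[0.55 0.05 0.75] 6 q [ 0.25  0.23 -0.05  1.19 -1.01  1.84 -0.  ] max 0.15 err 0.1 0.0
[ 0.6  -0.15  0.6 ] 9 q [ 0.74  0.48 -0.43  1.19 -0.76  1.84  0.28] max 0.091 err 0.0 0.0
[ 0.545 -0.36   0.35 ] 12 q [ 0.94  0.77 -0.32  1.26 -0.54  1.8   0.73] max 0.046 err 0.0 0.0
```

```bash
cat >> sim2.py <<'E'
E
python3 - <<'E' | tail -n 12
from sim2 import *
from h import *
for n in('top','scene'):
    c=snap(n)[1]; W=cloud(c); k=(W[...,1]>.35)&(W[...,2]>.35)&(W[...,0]>-.3)&(W[...,0]<.8); print(n,k.sum(), W[k].min(0).round(2) if k.any() else '',W[k].max(0).round(2) if k.any() else '')
run([[.25,.45,.98],[.22,.62,.84]]+[[.55*np.cos(t)-.006,.55*np.sin(t)+.244,.8] for t in np.radians([40,15,-10,-28])]+[[.56,-.15,.6],[.545,-.36,.35]])
E
python3 go.py .25 .45 .98 .22 .62 .84 .415 .598 .8 .525 .386 .8 .536 .148 .8 .48 -.014 .8 .56 -.15 .6 .545 -.36 .35 | tail -8
```

```text
grasp [0.2651 0.3012 1.0363] xyaw 92.72 [-0.8  0.4  0.6] 1.0007890056219146 0.0
model err [-0.044 -0.019 -0.01 ]
top 0  
scene 0  
[0.25 0.45 0.98] 9 q [-1.25  0.04  0.47  0.87 -0.67  1.44 -0.96] max 0.06 err 0.0 0.0
[0.22 0.62 0.84] 8 q [-1.4   0.13  0.36  1.11 -0.56  1.04 -0.97] max 0.059 err 0.0 0.0
[0.415 0.598 0.8  ] 7 q [-1.04  0.32  0.41  0.98 -0.9   1.21 -0.64] max 0.06 err 0.0 0.0
[0.525 0.386 0.8  ] 8 q [-0.71  0.27  0.48  1.05 -1.08  1.51 -0.36] max 0.048 err 0.0 0.0
[0.536 0.148 0.8  ] 8 q [-0.37  0.22  0.55  1.12 -1.16  1.84 -0.13] max 0.073 err 0.0 0.0
[ 0.48  -0.014  0.8  ] 6 q [ 1.21  0.28 -1.18  1.17 -0.78  1.84 -0.15] max 0.371 err 0.1 0.0
[ 0.56 -0.15  0.6 ] 9 q [ 1.14  0.55 -1.05  1.29 -0.52  1.71  0.14] max 0.04 err 0.0 0.0
[ 0.545 -0.36   0.35 ] 11 q [ 1.22  0.9  -0.88  1.26 -0.23  1.7   0.48] max 0.038 err 0.0 0.0
[0.25, 0.45, 0.98] tot [ 0.0327 -0.0097  0.2239] n 6 per [ 0.0054 -0.0016  0.0373]
[0.22, 0.62, 0.84] tot [-0.0259 -0.0252  0.2193] n 6 per [-0.0043 -0.0042  0.0366]
[0.415, 0.598, 0.8] tot [-0.0504  0.1938 -0.0019] n 6 per [-0.0084  0.0323 -0.0003]
[0.525, 0.386, 0.8] tot [-0.1167  0.1026 -0.1814] n 6 per [-0.0194  0.0171 -0.0302]
[0.536, 0.148, 0.8] tot [-0.1282  0.0027 -0.2008] n 6 per [-0.0214  0.0005 -0.0335]
[0.48, -0.014, 0.8] tot [-0.0857 -0.0616 -0.1351] n 5 per [-0.0171 -0.0123 -0.027 ]
[0.56, -0.15, 0.6] tot [-0.2437  0.0737 -0.009 ] n 7 per [-0.0348  0.0105 -0.0013]
[0.545, -0.36, 0.35] tot [-0.3232 -0.0242 -0.0421] n 9 per [-0.0359 -0.0027 -0.0047]
```

Request:
carry_out(rows=[[0.0919,0.003,0,0.02,0],[0.0919,0.005,-0.002,0.037,0],[0.0919,0.005,-0.002,0.037,0],[0.0919,0.005,-0.002,0.037,0],[0.0919,0.005,-0.002,0.037,0],[0.0919,0.005,-0.002,0.037,0],[0.0919,-0.004,-0.004,0.037,0],[0.0919,-0.004,-0.004,0.037,0],[0.0919,-0.004,-0.004,0.037,0],[0.0919,-0.004,-0.004,0.037,0]])

```text
clock: 30.1
eef_pos: [0.231, 0.5472, 0.8934]
eef_rot: [-0.343, 0.608, 0.631, 0.338]
wrist_force: [0.9, 0.1, 0.9]
opening: 0.999
grip_force: 0.0
```

Request:
carry_out(rows=[[0.0919,-0.004,-0.004,0.037,0],[0.0919,-0.004,-0.004,0.037,0],[0.0919,-0.008,0.032,0,0],[0.0919,-0.008,0.032,0,0],[0.0919,-0.008,0.032,0,0],[0.0919,-0.008,0.032,0,0],[0.0919,-0.008,0.032,0,0],[0.0919,-0.008,0.032,0,0]])

```text
clock: 30.9
eef_pos: [0.4173, 0.5836, 0.8083]
eef_rot: [-0.344, 0.609, 0.631, 0.337]
wrist_force: [-0.2, 0.3, 0.9]
opening: 1.002
grip_force: 0.0
```

```bash
python3 - <<'E' | tail -n 12
from sim2 import *
for t in([[.55,.386,.72],[.58,.18,.65],[.6,0,.55],[.6,-.2,.45],[.545,-.36,.35]],[[.525,.386,.8],[.55,.15,.75],[.6,-.15,.6],[.545,-.36,.35]]): run(t)
E
python3 st.py;python3 go.py .55 .386 .72 .58 .18 .65 .6 0 .55 .6 -.2 .45 .545 -.36 .35 | tail -5
```

```text
tool cols [[-0.023, 0.999, -0.023], [0.536, 0.032, 0.844], [0.844, 0.007, -0.536]] tilt 57.6
grasp [0.4157 0.6418 0.7713] xyaw 92.47 [-0.2  0.3  0.9] 1.0017964555807088 0.0
model err [-0.037 -0.02  -0.006]
[0.55  0.386 0.72 ] 9 q [-0.67  0.29  0.43  1.21 -1.1   1.42 -0.21] max 0.053 err 0.0 0.0
[0.58 0.18 0.65] 8 q [-0.41  0.28  0.53  1.38 -1.14  1.65  0.12] max 0.042 err 0.0 0.0
[0.6  0.   0.55] 7 q [-0.13  0.41  0.57  1.44 -1.12  1.84  0.45] max 0.057 err 0.0 0.0
[ 0.6  -0.2   0.45] 8 q [ 0.51  0.58  0.05  1.34 -0.85  1.84  0.64] max 0.091 err 0.0 0.0
[ 0.545 -0.36   0.35 ] 7 q [ 0.87  0.76 -0.19  1.26 -0.6   1.84  0.78] max 0.054 err 0.0 0.0
[0.525 0.386 0.8  ] 8 q [-0.68  0.27  0.44  1.05 -1.08  1.5  -0.36] max 0.05 err 0.0 0.0
[0.55 0.15 0.75] 9 q [-0.38  0.23  0.55  1.22 -1.15  1.79 -0.03] max 0.038 err 0.0 0.0
[ 0.6  -0.15  0.6 ] 12 q [ 0.76  0.49 -0.46  1.19 -0.76  1.84  0.27] max 0.142 err 0.0 0.0
[ 0.545 -0.36   0.35 ] 12 q [ 0.96  0.78 -0.35  1.26 -0.53  1.8   0.72] max 0.046 err 0.0 0.0
30.9 pos [0.4173 0.5836 0.8083] q [-1.042  0.209  0.338  1.11  -0.845  1.173 -0.635] dq 0.52
tool cols [[-0.023, 0.999, -0.023], [0.536, 0.032, 0.844], [0.844, 0.007, -0.536]] tilt 57.6
grasp [0.4157 0.6418 0.7713] xyaw 92.47 [-0.2  0.3  0.9] 1.0017964555807088 0.0
[0.55, 0.386, 0.72] tot [-0.1834  0.1258 -0.1224] n 7 per [-0.0262  0.018  -0.0175]
[0.58, 0.18, 0.65] tot [-0.1701  0.023  -0.137 ] n 6 per [-0.0284  0.0038 -0.0228]
[0.6, 0.0, 0.55] tot [-0.1813  0.0136 -0.0987] n 6 per [-0.0302  0.0023 -0.0165]
[0.6, -0.2, 0.45] tot [-0.1915 -0.0071 -0.1152] n 6 per [-0.0319 -0.0012 -0.0192]
[0.545, -0.36, 0.35] tot [-0.1688 -0.0608 -0.0802] n 5 per [-0.0338 -0.0122 -0.016 ]
```

Matches the plan; following the first route, with the steps near the joint 6 limit slowed down.

Request:
carry_out(rows=[[0.0919,-0.026,0.018,-0.017,0],[0.0919,-0.026,0.018,-0.017,0],[0.0919,-0.026,0.018,-0.017,0],[0.0919,-0.026,0.018,-0.017,0],[0.0919,-0.026,0.018,-0.018,0],[0.0919,-0.026,0.018,-0.018,0],[0.0919,-0.026,0.018,-0.018,0]])

```text
clock: 31.6
eef_pos: [0.5493, 0.3857, 0.7213]
eef_rot: [-0.344, 0.608, 0.63, 0.338]
wrist_force: [0.2, -0.5, 0.3]
opening: 1.002
grip_force: 0.0
```

Request:
carry_out(rows=[[0.0919,-0.028,0.004,-0.023,0],[0.0919,-0.028,0.004,-0.023,0],[0.0919,-0.028,0.004,-0.023,0],[0.0919,-0.028,0.004,-0.023,0],[0.0919,-0.028,0.004,-0.023,0],[0.0919,-0.028,0.004,-0.023,0]])

```text
clock: 32.2
eef_pos: [0.5794, 0.1797, 0.654]
eef_rot: [-0.343, 0.608, 0.631, 0.338]
wrist_force: [0.6, -0.3, 0.3]
opening: 0.997
grip_force: 0.0
```

Request:
carry_out(rows=[[0.0919,-0.022,0.002,-0.012,0],[0.0919,-0.022,0.002,-0.012,0],[0.0919,-0.022,0.002,-0.012,0],[0.0919,-0.022,0.002,-0.012,0]])

```text
clock: 32.6
eef_pos: [0.5906, 0.0925, 0.6054]
eef_rot: [-0.343, 0.608, 0.63, 0.338]
wrist_force: [-0.2, -0.1, -0.9]
opening: 0.999
grip_force: 0.0
```

```bash
python3 - <<'E' | tail -n 8
from sim2 import *
run([[.6,0,.55],[.6,-.2,.45],[.545,-.36,.35]])
E
python3 go.py .6 0 .55 .6 -.2 .45 .545 -.36 .35 | tail -3
```

```text
32.6 pos [0.5906 0.0925 0.6054] q [-0.329  0.284  0.599  1.488 -1.119  1.738  0.303] dq 0.427
tool cols [[-0.024, 0.999, -0.021], [0.534, 0.031, 0.845], [0.845, 0.009, -0.535]] tilt 57.7
grasp [0.5891 0.1508 0.5684] xyaw 92.55 [-0.2 -0.1 -0.9] 0.9989985680787081 0.0
model err [-0.024 -0.    -0.006]
[0.6  0.   0.55] 4 q [-0.13  0.41  0.58  1.44 -1.12  1.84  0.46] max 0.073 err 0.0 0.0
[ 0.6  -0.2   0.45] 8 q [ 0.5   0.57  0.06  1.34 -0.85  1.84  0.64] max 0.091 err 0.0 0.0
[ 0.545 -0.36   0.35 ] 7 q [ 0.86  0.76 -0.18  1.26 -0.61  1.84  0.79] max 0.054 err 0.0 0.0
[0.6, 0.0, 0.55] tot [-0.0964  0.0061 -0.0487] n 3 per [-0.0321  0.002  -0.0162]
[0.6, -0.2, 0.45] tot [-0.1914 -0.007  -0.1154] n 6 per [-0.0319 -0.0012 -0.0192]
[0.545, -0.36, 0.35] tot [-0.1687 -0.0608 -0.0805] n 5 per [-0.0337 -0.0122 -0.0161]
```

Request:
carry_out(rows=[[0.0919,-0.024,0.0015,-0.012,0],[0.0919,-0.024,0.0015,-0.012,0],[0.0919,-0.024,0.0015,-0.012,0],[0.0919,-0.024,0.0015,-0.012,0],[0.0919,-0.02,-0.001,-0.012,0],[0.0919,-0.02,-0.001,-0.012,0],[0.0919,-0.02,-0.001,-0.012,0]])

```text
clock: 33.3
eef_pos: [0.5987, -0.0621, 0.5188]
eef_rot: [-0.344, 0.608, 0.63, 0.339]
wrist_force: [0.5, 0.1, 0.1]
opening: 1.001
grip_force: 0.0
```

```bash
python3 go.py .6 -.2 .45 .545 -.36 .35
```

```text
33.3 pos [ 0.5987 -0.0621  0.5188] q [ 0.068  0.419  0.421  1.477 -1.03   1.832  0.554] dq 0.718
tool cols [[-0.024, 0.999, -0.021], [0.534, 0.03, 0.845], [0.845, 0.009, -0.534]] tilt 57.7
grasp [ 0.5973 -0.0038  0.482 ] xyaw 92.6 [0.5 0.1 0.1] 1.0012017679426042 0.0
[0.6, -0.2, 0.45] tot [-0.1318 -0.0036 -0.0798] n 4 per [-0.0329 -0.0009 -0.02  ]
[0.545, -0.36, 0.35] tot [-0.1686 -0.0608 -0.0807] n 5 per [-0.0337 -0.0122 -0.0161]
```

Request:
carry_out(rows=[[0.0919,-0.022,-0.0006,-0.013,0],[0.0919,-0.022,-0.0006,-0.013,0],[0.0919,-0.022,-0.0006,-0.013,0],[0.0919,-0.022,-0.0006,-0.013,0],[0.0919,-0.022,-0.0006,-0.013,0],[0.0919,-0.022,-0.0006,-0.014,0]])

```text
clock: 33.9
eef_pos: [0.5994, -0.2001, 0.4505]
eef_rot: [-0.343, 0.608, 0.63, 0.34]
wrist_force: [0.2, 0.1, 0.3]
opening: 1.0
grip_force: 0.0
```

Request:
carry_out(rows=[[0.0919,-0.024,-0.009,-0.0115,0],[0.0919,-0.024,-0.009,-0.0115,0],[0.0919,-0.024,-0.009,-0.0115,0],[0.0919,-0.024,-0.009,-0.0115,0],[0.0919,-0.024,-0.009,-0.0115,0],[0.0919,-0.024,-0.009,-0.0115,0],[0.0919,-0.024,-0.007,-0.0115,0],[0.0919,0,0,0,0]])

```text
clock: 34.7
eef_pos: [0.5413, -0.3632, 0.3493]
eef_rot: [-0.343, 0.611, 0.627, 0.341]
wrist_force: [0.3, -1.3, -0.6]
opening: 1.002
grip_force: 0.0
```

```bash
python3 st.py; python3 - <<'E'
from m import *
for n in('wrist','top'):
    s,c=snap(n); W=cloud(c)
    P=W[near(W,.54,-.178,.08)&(W[...,2]>.098)&(W[...,2]<.114)]
    if len(P)>8: print(n,'bar',len(P),cv2.minAreaRect(P[:,:2].astype(np.float32)*1000),np.median(P[:,2]))
    for x0,y0,x1,y1 in((.42,-.48,.66,-.23),):
        k=(W[...,0]>x0)&(W[...,0]<x1)&(W[...,1]>y0)&(W[...,1]<y1)&(W[...,2]>.02)&(W[...,2]<.15); P=W[k]; 
        if k.sum()>5: print(n,'obst',k.sum(),P.min(0).round(3),P.max(0).round(3))
    cv2.imwrite(f'pics/{n}4.png',c['pixels'])
E
```

```text
34.7 pos [ 0.5413 -0.3632  0.3493] q [ 0.869  0.775 -0.186  1.243 -0.599  1.838  0.771] dq 0.066
tool cols [[-0.02, 1.0, -0.014], [0.533, 0.022, 0.846], [0.846, 0.009, -0.533]] tilt 57.8
grasp [ 0.5403 -0.3048  0.3125] xyaw 92.11 [ 0.3 -1.3 -0.6] 1.0022790963113875 0.0
wrist bar 675 ((540.78369140625, -181.8094024658203), (13.970965385437012, 89.17900848388672), 3.689260482788086) 0.1055325573314157
wrist obst 1091 [ 0.42  -0.315  0.02 ] [ 0.66  -0.284  0.057]
top bar 142 ((540.828857421875, -178.775146484375), (15.053594589233398, 87.89766693115234), 2.608582019805908) 0.1049133070545597
top obst 385 [ 0.421 -0.48   0.02 ] [ 0.659 -0.281  0.083]
```

View pics/wrist4.png

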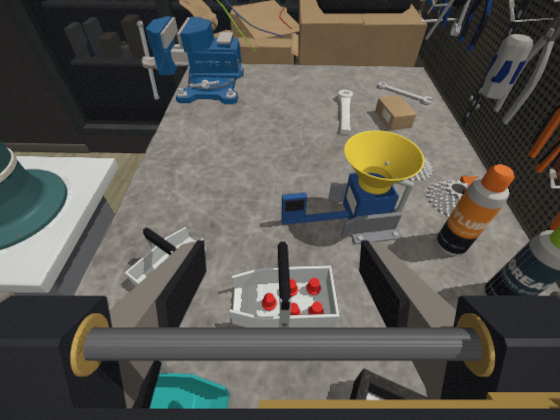

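The wrist view shows the scoop with its five plugs at about (285,295) between the open fingers, the bar at (284,270), the funnel at (383,165), and the canister home beneath it. I'll now approach along the tool axis and grip the bar.

Request:
carry_out(rows=[[0.0919,-0.0236,0.0003,0.0244,0],[0.0919,-0.0236,0.0003,0.0244,0],[0.0919,-0.0236,0.0003,0.0244,0],[0.0919,-0.0236,0.0003,0.0244,0],[0.0919,-0.0236,0.0003,0.0244,0],[0.0919,0,0,0.025,0],[0.0919,0,0,0.025,0],[0.0919,0,0,0,0]])

```text
clock: 35.6
eef_pos: [0.5457, -0.2713, 0.1603]
eef_rot: [-0.345, 0.606, 0.631, 0.339]
wrist_force: [-0.2, -0.4, -0.4]
opening: 0.998
grip_force: 0.0
```

```bash
python3 st.py; python3 - <<'E'
from st import *
G=s['eef_pos']+.069*M[:,2]; d=M.T@(np.array([.5408,-.180,.094])-G); print('to go',d.round(4))
E
```

```text
35.6 pos [ 0.5457 -0.2713  0.1603] q [ 0.796  0.905 -0.202  1.486 -0.592  1.492  0.935] dq 0.073
tool cols [[-0.027, 0.999, -0.025], [0.532, 0.036, 0.846], [0.847, 0.009, -0.532]] tilt 57.8
grasp [ 0.5439 -0.213   0.1235] xyaw 92.89 [-0.2 -0.4 -0.4] 0.998100357309199 0.0
35.6 pos [ 0.5457 -0.2713  0.1603] q [ 0.796  0.905 -0.202  1.486 -0.592  1.492  0.935] dq 0.073
tool cols [[-0.027, 0.999, -0.025], [0.532, 0.036, 0.846], [0.847, 0.009, -0.532]] tilt 57.8
grasp [ 0.5439 -0.213   0.1235] xyaw 92.89 [-0.2 -0.4 -0.4] 0.998100357309199 0.0
to go [-0.0074 -0.0022  0.0437]
```

Request:
carry_out(rows=[[0.0919,-0.0035,-0.001,0.02,0],[0.0919,-0.0035,-0.001,0.022,0],[0.06,0,0,0,0],[0.04,0,0,0,0],[0.03,0,0,0,0],[0.02,0,0,0,0],[0.005,0,0,0,0],[0.005,0,0,0,0],[0.005,0,0,0,0],[0.005,0,0,0,0]], squeeze=50)

```text
clock: 36.6
eef_pos: [0.5423, -0.2445, 0.1315]
eef_rot: [-0.343, 0.609, 0.631, 0.338]
wrist_force: [-0.6, 0.4, -1.0]
opening: 0.33
grip_force: 0.0
```

Request:
carry_out(rows=[[0.005,0,0,0,0],[0.005,0,0,0,0],[0.005,0,0,0,0],[0.005,0,0,0,0],[0.005,0,0,0,0]])

```text
clock: 37.1
eef_pos: [0.5422, -0.2444, 0.1315]
eef_rot: [-0.343, 0.609, 0.631, 0.338]
wrist_force: [-0.4, -0.4, 2.2]
opening: 0.148
grip_force: 50.0
```

```bash
python3 st.py
```

```text
37.1 pos [ 0.5422 -0.2444  0.1315] q [ 0.777  0.919 -0.208  1.544 -0.604  1.413  0.958] dq 0.002
tool cols [[-0.023, 1.0, -0.021], [0.537, 0.031, 0.843], [0.844, 0.008, -0.537]] tilt 57.5
grasp [ 0.5407 -0.1863  0.0945] xyaw 92.47 [-0.4 -0.4  2.2] 0.14799908038635318 50.000815987586975
```

```bash
cat > pour.py <<'E'
from st import *
import sys
F=np.array([.6935,.0063,.15]); tz=M[:,2]; yaw=np.arctan2(M[1,1],M[0,1]); S=Ro.from_euler('z',yaw).as_matrix()
Gt=s['eef_pos']+.069*tz; b=np.array([0,.0063,0.])  # bar centre from grasp, scoop axes
def plan(phs,off,T=M,p=s['eef_pos']):
    for ph,o in zip(phs,off):
        Rr=Ro.from_rotvec(-np.radians(ph)*tz).as_matrix(); SR=Rr@S
        lip=F+S@np.array(o); G=lip-SR@(b+[-.075,0,-.084]); tcp=G-.069*tz
        d=T.T@(tcp-p); up=SR.T@[0,0,1]; print(ph,'tcp',tcp.round(3),'shift',d.round(4),'up',up.round(2)); T=Rr@M; p=tcp
E
python3 - <<'E'
from pour import *
lift=s['eef_pos']+[0,0,.15]; print('lift',(M.T@[0,0,.15]).round(4))
ph=[0,12,24,36,48,60,70,80]; plan(ph,[[.03,0,.03],[.03,0,.015],[.028,0,.005],[.025,0,0],[.025,0,0],[.025,0,0],[.025,0,0],[.025,0,0]],p=lift)
E
```

```text
37.1 pos [ 0.5422 -0.2444  0.1315] q [ 0.777  0.919 -0.208  1.544 -0.604  1.413  0.958] dq 0.002
tool cols [[-0.023, 1.0, -0.021], [0.537, 0.031, 0.843], [0.844, 0.008, -0.537]] tilt 57.5
grasp [ 0.5407 -0.1863  0.0945] xyaw 92.47 [-0.4 -0.4  2.2] 0.14799908038635318 50.000815987586975
lift [ 0.1265  0.0012 -0.0805]
0 tcp [ 0.8   -0.055  0.301] shift [0.1122 0.2637 0.1438] up [0. 0. 1.]
12 tcp [ 0.784 -0.048  0.298] shift [ 0.0016 -0.0157  0.0081] up [ 0.18 -0.01  0.98]
24 tcp [ 0.764 -0.043  0.297] shift [ 0.0065 -0.0194  0.0054] up [ 0.34 -0.04  0.94]
36 tcp [ 0.741 -0.04   0.297] shift [ 0.0117 -0.0201  0.0027] up [ 0.5  -0.09  0.86]
48 tcp [ 0.72  -0.039  0.299] shift [ 0.0143 -0.0156  0.    ] up [ 0.63 -0.15  0.76]
60 tcp [ 0.699 -0.041  0.297] shift [ 0.0143 -0.0156 -0.    ] up [ 0.73 -0.23  0.64]
70 tcp [ 0.682 -0.044  0.293] shift [ 0.0121 -0.0128  0.    ] up [ 0.79 -0.3   0.53]
80 tcp [ 0.666 -0.049  0.286] shift [ 0.0121 -0.0128  0.    ] up [ 0.83 -0.38  0.41]
```

```bash
cat >> pour.py <<'E'
def planG(L,T=M,p=s['eef_pos'],base=0):
    for ph,G in L:
        Rr=Ro.from_rotvec(-np.radians(ph-base)*tz).as_matrix(); S0=S if base==0 else S
        SR=Rr@S; G=np.array(G); tcp=G-.069*tz; lip=G+SR@(b+[-.075,0,-.084]); w=[G+SR@(b+[-.075,y,-.084])-F for y in(-.028,.028)]
        bk=G+SR@(b+[.075,0,-.092]); d=T.T@(tcp-p); print(ph,'G',G,'shift',d.round(4),'lip-F',((lip-F)*1000).round(),'corners z',(w[0][2]*1000).round(),(w[1][2]*1000).round(),'back',bk.round(3)); T=Rr@M; p=tcp
E
python3 - <<'E'
from pour import *
from h import *
planG([(0,[.5407,-.1863,.30]),(0,[.70,.002,.285]),(12,[.70,.002,.28]),(24,[.70,.002,.275]),(36,[.70,.002,.27]),(48,[.70,.004,.264]),(60,[.695,.006,.26]),(70,[.685,.010,.255]),(80,[.67,.013,.25])])
for n in('top','scene'):
    W=cloud(snap(n)[1]); 
    for y in np.arange(-.2,.2,.05):
        k=(W[...,0]>.72)&(W[...,0]<.93)&(W[...,1]>y)&(W[...,1]<y+.05)&(W[...,2]>.16)&(W[...,2]<.5); P=W[k]
        print(n,y.round(2),k.sum(),P[:,0].min().round(3) if k.any() else '',P[:,2].max().round(3) if k.any() else '')
E
```

```text
37.1 pos [ 0.5422 -0.2444  0.1315] q [ 0.777  0.919 -0.208  1.544 -0.604  1.413  0.958] dq 0.002
tool cols [[-0.023, 1.0, -0.021], [0.537, 0.031, 0.843], [0.844, 0.008, -0.537]] tilt 57.5
grasp [ 0.5407 -0.1863  0.0945] xyaw 92.47 [-0.4 -0.4  2.2] 0.14799908038635318 50.000815987586975
0 G [ 0.5407 -0.1863  0.3   ] shift [ 0.1734  0.0016 -0.1104] lip-F [-228. -189.   66.] corners z 66.0 66.0 back [ 0.615 -0.178  0.208]
0 G [0.7   0.002 0.285] shift [0.0847 0.1649 0.1634] lip-F [-69.  -0.  51.] corners z 51.0 51.0 back [0.775 0.011 0.193]
12 G [0.7   0.002 0.28 ] shift [-0.0042 -0.      0.0027] lip-F [-53.  -7.  34.] corners z 34.0 34.0 back [0.788 0.02  0.203]
24 G [0.7   0.002 0.275] shift [-0.0041 -0.0009  0.0027] lip-F [-34. -13.  20.] corners z 21.0 19.0 back [0.798 0.031 0.214]
36 G [0.7   0.002 0.27 ] shift [-0.0038 -0.0018  0.0027] lip-F [-14. -16.  10.] corners z 12.0 7.0 back [0.803 0.043 0.227]
48 G [0.7   0.004 0.264] shift [-0.0032 -0.0023  0.0049] lip-F [  7. -14.   2.] corners z 6.0 -2.0 back [0.804 0.056 0.24 ]
60 G [0.695 0.006 0.26 ] shift [ 0.0022 -0.0049  0.0039] lip-F [ 23. -11.  -0.] corners z 6.0 -7.0 back [0.795 0.07  0.254]
70 G [0.685 0.01  0.255] shift [ 0.0077 -0.0065  0.0063] lip-F [30. -3. -1.] corners z 8.0 -9.0 back [0.778 0.083 0.264]
80 G [0.67  0.013 0.25 ] shift [ 0.0133 -0.0072  0.0055] lip-F [30.  4.  1.] corners z 11.0 -10.0 back [0.754 0.094 0.272]
top -0.2 162 0.867 0.429
top -0.15 223 0.873 0.352
top -0.1 187 0.823 0.324
top -0.05 204 0.826 0.31
top -0.0 37 0.893 0.388
top 0.05 0  
top 0.1 1 0.911 0.349
top 0.15 317 0.885 0.328
scene -0.2 123 0.861 0.426
scene -0.15 168 0.867 0.451
scene -0.1 147 0.821 0.5
scene -0.05 166 0.823 0.484
scene -0.0 58 0.89 0.387
scene 0.05 1 0.927 0.327
scene 0.1 3 0.912 0.346
scene 0.15 274 0.875 0.317
```

Request:
carry_out(rows=[[0.005,0.006,0,-0.004,0],[0.005,0.015,0,-0.01,0],[0.005,0.024,0,-0.015,0],[0.005,0.026,0,-0.0165,0],[0.005,0.026,0,-0.0165,0],[0.005,0.026,0,-0.0165,0],[0.005,0.024,0,-0.015,0],[0.005,0.018,0.001,-0.011,0],[0.005,0.009,0.001,-0.006,0],[0.005,0,0,0,0]])

```text
clock: 38.2
eef_pos: [0.5429, -0.2442, 0.3391]
eef_rot: [-0.342, 0.609, 0.631, 0.338]
wrist_force: [-0.0, 0.4, -3.6]
opening: 0.147
grip_force: 50.0
```

```bash
python3 - <<'E'
from pour import *
planG([(0,[.695,.002,.285])])
E
```

```text
38.2 pos [ 0.5429 -0.2442  0.3391] q [ 0.791  0.653 -0.232  1.493 -0.645  1.656  0.765] dq 0.041
tool cols [[-0.025, 0.999, -0.02], [0.538, 0.031, 0.842], [0.842, 0.011, -0.539]] tilt 57.4
grasp [ 0.5415 -0.1861  0.3019] xyaw 92.71 [-0.   0.4 -3.6] 0.14671579821619862 49.997121691703796
0 G [0.695 0.002 0.285] shift [0.0831 0.159  0.1644] lip-F [-74.  -0.  51.] corners z 51.0 51.0 back [0.77  0.011 0.193]
```

Request:
carry_out(rows=[[0.005,0.0033,0.0064,0.0066,0],[0.005,0.0066,0.0127,0.0132,0],[0.005,0.01,0.019,0.0197,0],[0.005,0.0116,0.0223,0.023,0],[0.005,0.0116,0.0223,0.023,0],[0.005,0.0116,0.0223,0.023,0],[0.005,0.0108,0.0207,0.0214,0],[0.005,0.009,0.0175,0.018,0],[0.005,0.0058,0.011,0.0115,0],[0.005,0.0025,0.0048,0.005,0]])

```text
clock: 39.2
eef_pos: [0.6964, -0.0529, 0.3192]
eef_rot: [-0.345, 0.608, 0.631, 0.337]
wrist_force: [0.5, 0.3, -3.1]
opening: 0.146
grip_force: 50.0
```

```bash
python3 - <<'E'
from pour import *
planG([(12,[.695,.002,.28]),(24,[.695,.002,.275]),(36,[.697,.002,.27]),(48,[.70,.004,.264]),(60,[.695,.006,.26]),(70,[.685,.010,.255]),(80,[.67,.013,.25])])
E
python3 - <<'E'
import sys; sys.path.insert(0,'.')
from h import *
s,c=snap('top'); W=cloud(c)
y=masks=None
hsv=cv2.cvtColor(c['pixels'],cv2.COLOR_BGR2HSV).astype(int); k=((hsv[...,0]<6)|(hsv[...,0]>174))&(hsv[...,1]>150)&(hsv[...,2]>70)&(np.hypot(W[...,0]-.695,W[...,1])<.1); print('red',k.sum(),np.nanmean(W[k],0))
E
```

```text
39.2 pos [ 0.6964 -0.0529  0.3192] q [ 0.495  0.752 -0.308  1.38  -0.756  1.429  0.541] dq 0.067
tool cols [[-0.024, 0.999, -0.026], [0.535, 0.034, 0.844], [0.845, 0.006, -0.535]] tilt 57.6
grasp [0.6946 0.0054 0.2823] xyaw 92.55 [ 0.5  0.3 -3.1] 0.14588475545975937 49.99680519104004
12 G [0.695 0.002 0.28 ] shift [-0.0037  0.0002 -0.0017] lip-F [-58.  -8.  34.] corners z 34.0 34.0 back [0.783 0.021 0.203]
24 G [0.695 0.002 0.275] shift [-0.0041 -0.0009  0.0027] lip-F [-39. -13.  20.] corners z 21.0 19.0 back [0.793 0.031 0.214]
36 G [0.697 0.002 0.27 ] shift [-0.0047  0.0001  0.0026] lip-F [-17. -16.  10.] corners z 12.0 7.0 back [0.8   0.043 0.227]
48 G [0.7   0.004 0.264] shift [-0.0051  0.0001  0.0048] lip-F [  7. -14.   2.] corners z 6.0 -2.0 back [0.804 0.057 0.24 ]
60 G [0.695 0.006 0.26 ] shift [ 0.0022 -0.0049  0.004 ] lip-F [ 23. -10.  -0.] corners z 6.0 -7.0 back [0.795 0.07  0.254]
70 G [0.685 0.01  0.255] shift [ 0.0076 -0.0065  0.0063] lip-F [30. -3. -1.] corners z 8.0 -9.0 back [0.778 0.083 0.264]
80 G [0.67  0.013 0.25 ] shift [ 0.0132 -0.0072  0.0056] lip-F [30.  5.  1.] corners z 11.0 -10.0 back [0.754 0.095 0.272]
red 125 [0.69942708 0.01931598 0.21693286]
```

Request:
carry_out(rows=[[0.005,-0.0008,0,0.0008,-6],[0.005,-0.0008,0,0.0008,-6],[0.005,-0.001,-0.0005,0.003,-6],[0.005,-0.001,-0.0005,0.003,-6],[0.005,-0.0016,0,0.001,-4],[0.005,-0.0016,0,0.001,-4],[0.005,-0.0016,0,0.001,-4],[0.005,-0.0017,0,0.0016,-4],[0.005,-0.0017,0,0.0016,-4],[0.005,-0.0017,0,0.0016,-4]], squeeze=58)

```text
clock: 40.25
eef_pos: [0.7007, -0.0515, 0.3015]
eef_rot: [-0.175, 0.3, 0.824, 0.448]
wrist_force: [-0.2, 0.2, -3.2]
opening: 0.152
grip_force: 58.0
```

```bash
cat > chk.py <<'E'
from pour import *
# scoop frame from tool: at phi=0 tool in scoop frame T0 = Rz(-yaw0) M0
M0=np.array([[-.024,.999,-.026],[.535,.034,.844],[.845,.006,-.535]]); S0=Ro.from_euler('z',np.arctan2(.034,.999)).as_matrix()
SR=M@M0.T@S0; G=s['eef_pos']+.069*M[:,2]; lip=G+SR@(b+[-.075,0,-.084]); print('lip-F mm',((lip-F)*1000).round(1),'up',(SR.T@[0,0,1]).round(2))
E
python3 chk.py
```

```text
40.25 pos [ 0.7007 -0.0515  0.3015] q [ 0.584  0.804 -0.468  1.375 -0.653  1.356  1.33 ] dq 0.635
tool cols [[-0.759, 0.651, -0.02], [0.338, 0.42, 0.843], [0.557, 0.633, -0.538]] tilt 57.4
grasp [0.6993 0.0067 0.2643] xyaw 156.02 [-0.2  0.2 -3.2] 0.15175959987134602 57.995585203170776
lip-F mm [  6.6 -11.8   2.2] up [ 0.63 -0.16  0.76]
```

Request:
carry_out(rows=[[0.005,0.0005,-0.0012,0.001,-3],[0.005,0.0005,-0.0012,0.001,-3],[0.005,0.0005,-0.0012,0.001,-3],[0.005,0.0005,-0.0012,0.001,-3],[0.005,0.0025,-0.002,0.002,-3.3],[0.005,0.0025,-0.002,0.002,-3.3],[0.005,0.0026,-0.002,0.002,-3.4],[0.005,0,0,0,0],[0.005,0,0,0,0]])

```text
clock: 41.15
eef_pos: [0.6869, -0.0453, 0.2927]
eef_rot: [-0.087, 0.139, 0.866, 0.473]
wrist_force: [0.7, -0.1, -2.3]
opening: 0.152
grip_force: 58.0
```

```bash
python3 chk.py; python3 - <<'E'
from h import *
a=snap('top')[1]['pixels'][100:260,160:340]; b=snap('scene')[1]['pixels'][120:280,160:340]
cv2.imwrite('pics/p5.png',cv2.resize(np.hstack([a,b]),None,fx=2.2,fy=2.2,interpolation=cv2.INTER_CUBIC))
E
```

```text
41.15 pos [ 0.6869 -0.0453  0.2927] q [ 0.639  0.812 -0.553  1.421 -0.604  1.306  1.697] dq 0.007
tool cols [[-0.946, 0.322, -0.02], [0.157, 0.514, 0.843], [0.282, 0.795, -0.538]] tilt 57.5
grasp [0.6855 0.0129 0.2556] xyaw 170.56 [ 0.7 -0.1 -2.3] 0.1522942351890694 57.996137738227844
lip-F mm [30.3 -0.6 -0.2] up [ 0.79 -0.3   0.53]
```

View pics/p5.png

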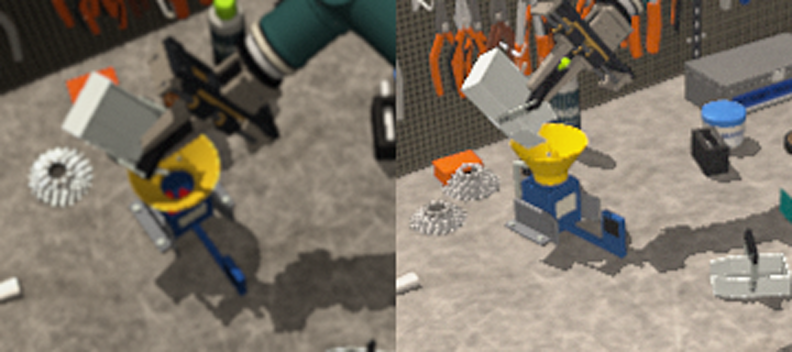

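The top crop shows red plugs inside the canister through the funnel at about (177,190), and no red is left visible in the scoop. I'll tip a little further and hold, to be sure it empties.

Request:
carry_out(rows=[[0.005,0.0033,-0.0018,0.0014,-3],[0.005,0.0033,-0.0018,0.0014,-3],[0.005,0.0033,-0.0018,0.0014,-3],[0.005,0.0033,-0.0018,0.0014,-3],[0.005,0,0,0,0],[0.005,0,0,-0.004,0],[0.005,0,0,0.004,0],[0.005,0,0,0,0],[0.005,0,0,0,0]])

```text
clock: 42.15
eef_pos: [0.6724, -0.0412, 0.2868]
eef_rot: [-0.038, 0.046, 0.875, 0.48]
wrist_force: [0.2, 0.5, -1.5]
opening: 0.149
grip_force: 58.0
```

```bash
python3 chk.py; python3 - <<'E'
from m import *
s=[]
for i in range(4): s.append(r.read_state()['wrist_force']); r.read_camera('wrist')
print('force',np.mean(s,0))
for n in('top','scene'):
    c=snap(n)[1]; W=cloud(c); k=masks(c)['red']&near(W,.6935,.0063,.25); L,lab,stt,cen=cv2.connectedComponentsWithStats(k.astype(np.uint8))
    for i in range(1,L): print(n,stt[i,4],np.nanmean(W[lab==i],0).round(3))
E
```

```text
42.15 pos [ 0.6724 -0.0412  0.2868] q [ 0.679  0.811 -0.605  1.465 -0.576  1.273  1.907] dq 0.003
tool cols [[-0.993, 0.116, -0.022], [0.044, 0.536, 0.843], [0.11, 0.836, -0.537]] tilt 57.5
grasp [0.6709 0.017  0.2498] xyaw 177.46 [ 0.2  0.5 -1.5] 0.14857198017131176 57.996472120285034
lip-F mm [34.3  9.5  2.4] up [ 0.83 -0.39  0.38]
force [-0.15349684  0.04627586 -2.17196096]
top 1 [ 0.711 -0.024  0.386]
top 5 [0.717 0.016 0.023]
top 12 [ 0.709 -0.002  0.024]
```

Request:
carry_out(rows=[[0.005,0.002,0.0145,-0.0095,0],[0.005,0.002,0.0145,-0.0095,3],[0.005,0,0,0,7],[0.005,0,0,0,8],[0.005,0,0,0,8],[0.005,0,0,0,8],[0.005,0,0,0,8],[0.005,0,0,0,8],[0.005,0,0,0,8],[0.005,0,0,0,8]])

```text
clock: 43.45
eef_pos: [0.6724, -0.0414, 0.3235]
eef_rot: [-0.293, 0.517, 0.708, 0.382]
wrist_force: [0.4, 0.4, -3.0]
opening: 0.147
grip_force: 58.0
```

Request:
carry_out(rows=[[0.005,0,0,0,8],[0.005,0,0,0,5],[0.005,0,0,0,3],[0.005,0,0,0,0]])

```text
clock: 43.85
eef_pos: [0.6725, -0.0413, 0.3233]
eef_rot: [-0.342, 0.608, 0.631, 0.338]
wrist_force: [-0.7, -0.3, -2.6]
opening: 0.145
grip_force: 58.0
```

```bash
python3 chk.py; python3 go.py .545 -.244 .33 .5425 -.2444 .1345| tail -2
```

```text
43.85 pos [ 0.6725 -0.0413  0.3233] q [ 0.508  0.704 -0.322  1.46  -0.765  1.397  0.561] dq 0.048
tool cols [[-0.025, 0.999, -0.021], [0.537, 0.031, 0.843], [0.843, 0.01, -0.537]] tilt 57.5
grasp [0.671  0.0169 0.2862] xyaw 92.67 [-0.7 -0.3 -2.6] 0.14522032314155445 57.997947335243225
lip-F mm [-97.3  14.4  51.9] up [ 0. -0.  1.]
[0.545, -0.244, 0.33] tot [-0.0999 -0.1336 -0.1719] n 6 per [-0.0166 -0.0223 -0.0286]
[0.5425, -0.2444, 0.1345] tot [-0.1651 -0.0045  0.1047] n 5 per [-0.033  -0.0009  0.0209]
```

Request:
carry_out(rows=[[0.005,-0.008,-0.011,-0.014,0],[0.005,-0.0165,-0.022,-0.0285,0],[0.005,-0.0165,-0.022,-0.0285,0],[0.005,-0.0165,-0.022,-0.0285,0],[0.005,-0.0165,-0.022,-0.0285,0],[0.005,-0.0165,-0.022,-0.0285,0],[0.005,-0.0095,-0.013,-0.0155,0],[0.005,-0.015,0,0.01,0],[0.005,-0.025,0,0.016,0],[0.005,-0.025,-0.001,0.016,0]])

```text
clock: 44.85
eef_pos: [0.5445, -0.243, 0.2507]
eef_rot: [-0.342, 0.608, 0.632, 0.338]
wrist_force: [0.5, 0.3, -1.9]
opening: 0.15
grip_force: 58.0
```

Request:
carry_out(rows=[[0.005,-0.025,-0.001,0.016,0],[0.005,-0.025,-0.001,0.016,0],[0.005,-0.025,-0.001,0.016,0],[0.005,-0.012,0,0.007,0],[0.005,-0.006,0,0.004,0],[0.005,0,0,0,0]])

```text
clock: 45.45
eef_pos: [0.5421, -0.2438, 0.1408]
eef_rot: [-0.343, 0.609, 0.631, 0.338]
wrist_force: [0.3, 0.1, -1.4]
opening: 0.15
grip_force: 58.0
```

```bash
python3 chk.py; python3 go.py .5425 -.2444 .1315| tail -1
```

```text
45.45 pos [ 0.5421 -0.2438  0.1408] q [ 0.78   0.906 -0.214  1.546 -0.604  1.421  0.949] dq 0.032
tool cols [[-0.024, 0.999, -0.022], [0.536, 0.031, 0.844], [0.844, 0.008, -0.536]] tilt 57.6
grasp [ 0.5406 -0.1855  0.1038] xyaw 92.54 [ 0.3  0.1 -1.4] 0.14977516456474527 57.996938824653625
lip-F mm [-227.8 -187.9 -130.3] up [ 0. -0.  1.]
[0.5425, -0.2444, 0.1315] tot [-0.0082  0.0003  0.0045] n 1 per [-0.0082  0.0003  0.0045]
```

Request:
carry_out(rows=[[0.005,-0.0035,0,0.002,0],[0.005,-0.003,0,0.0015,0],[0.005,-0.0015,0,0.001,0],[0.005,0,0,0,0]], squeeze=30)

```text
clock: 45.85
eef_pos: [0.542, -0.245, 0.1322]
eef_rot: [-0.343, 0.609, 0.631, 0.338]
wrist_force: [0.7, -0.6, -2.1]
opening: 0.151
grip_force: 30.0
```

Request:
carry_out(rows=[[0.005,-0.001,0,0.0006,0],[0.005,-0.001,0,0.0006,0],[0.005,0,0,0,0]], squeeze=20)

```text
clock: 46.15
eef_pos: [0.5427, -0.2452, 0.1313]
eef_rot: [-0.343, 0.609, 0.631, 0.339]
wrist_force: [0.6, -2.2, 5.9]
opening: 0.148
grip_force: 20.0
```

Touching the bench (contact force up). I'll release it and back off along the tool axis.

Request:
carry_out(rows=[[0.03,0,0,0,0],[0.05,0,0,0,0],[0.0919,0,0,0,0],[0.0919,0,0,0,0],[0.0919,0,0,0,0],[0.0919,0,0,0,0],[0.0919,0,0,0,0],[0.0919,0,0,0,0],[0.0919,0,0,0,0],[0.0919,0,0,0,0]])

```text
clock: 47.15
eef_pos: [0.5419, -0.2449, 0.1296]
eef_rot: [-0.343, 0.609, 0.631, 0.338]
wrist_force: [0.1, -0.4, 0.4]
opening: 0.994
grip_force: 0.0
```

Request:
carry_out(rows=[[0.0919,0,0,-0.015,0],[0.0919,0,0,-0.025,0],[0.0919,0,0,-0.03,0],[0.0919,0.01,0,-0.03,0],[0.0919,0.02,0,-0.03,0],[0.0919,0.03,0,-0.02,0],[0.0919,0.03,0,-0.02,0],[0.0919,0.015,0,-0.01,0],[0.0919,0,0,0,0]])

```text
clock: 48.05
eef_pos: [0.5438, -0.3413, 0.3179]
eef_rot: [-0.34, 0.609, 0.632, 0.338]
wrist_force: [0.1, -0.3, 0.6]
opening: 1.005
grip_force: 0.0
```

```bash
python3 st.py; python3 - <<'E'
from m import *
for n in('wrist','top'):
    c=snap(n)[1]; W=cloud(c); P=W[near(W,.54,-.178,.08)&(W[...,2]>.098)&(W[...,2]<.114)]; print(n,'bar',len(P),cv2.minAreaRect(P[:,:2].astype(np.float32)*1000),np.median(P[:,2]))
    P=W[near(W,.54,-.178,.11)&(W[...,2]>.038)&(W[...,2]<.049)]; print('walls',cv2.minAreaRect(P[:,:2].astype(np.float32)*1000))
    k=masks(c)['red']&near(W,.6,0,.35); L,lab,stt,cen=cv2.connectedComponentsWithStats(k.astype(np.uint8))
    for i in range(1,L): print(n,'red',stt[i,4],cen[i].round(),np.nanmean(W[lab==i],0).round(3))
    P=W[(W[...,2]>.064)&(W[...,2]<.078)&near(W,.555,-.015,.05)]; q=cv2.minAreaRect(P[:,:2].astype(np.float32)*1000); print('pull',q)
    if n=='wrist': cv2.imwrite('pics/f1.png',c['pixels'])
    else: cv2.imwrite('pics/f2.png',cv2.resize(c['pixels'][120:260,160:370],None,fx=3.6,fy=3.6,interpolation=cv2.INTER_CUBIC))
E
```

```text
48.05 pos [ 0.5438 -0.3413  0.3179] q [ 0.852  0.778 -0.192  1.309 -0.589  1.765  0.804] dq 0.055
tool cols [[-0.027, 0.999, -0.019], [0.54, 0.03, 0.841], [0.841, 0.012, -0.541]] tilt 57.3
grasp [ 0.5425 -0.2833  0.2806] xyaw 92.83 [ 0.1 -0.3  0.6] 1.005125107627925 0.0
wrist bar 827 ((541.0748291015625, -183.1206817626953), (13.925505638122559, 88.21561431884766), 1.172035574913025) 0.10543072785898544
walls ((540.9617919921875, -183.85702514648438), (150.11231994628906, 84.29290771484375), 1.5729092359542847)
wrist red 64 [371. 190.] [0.69  0.018 0.04 ]
pull ((556.2727661132812, -17.038330078125), (44.1083869934082, 13.615544319152832), 9.348071098327637)
top bar 139 ((541.4342651367188, -179.29049682617188), (16.84857940673828, 88.39299011230469), 1.5727770328521729) 0.10508216718916752
walls ((542.0635986328125, -178.6854248046875), (152.05247497558594, 87.01814270019531), 1.218823790550232)
top red 3 [237. 187.] [0.719 0.016 0.02 ]
top red 7 [243. 187.] [ 0.712 -0.003  0.023]
pull ((556.0509033203125, -13.675276756286621), (43.270267486572266, 12.160552978515625), 8.631218910217285)
```

View pics/f2.png

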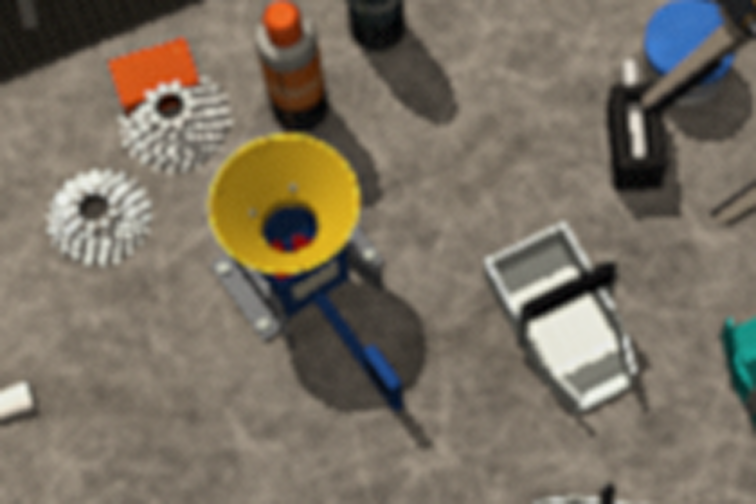

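The crop shows the scoop empty and upright at (560,315), the canister home, and red plugs seen through the funnel outlet at (290,242). I'll check the small red spot at (281,275), then hand in.

```bash
python3 - <<'E'
from m import *
for n in('top','scene','wrist'):
    c=snap(n)[1]; W=cloud(c); h=cv2.cvtColor(c['pixels'],cv2.COLOR_BGR2HSV).astype(int)
    k=((h[...,0]<8)|(h[...,0]>172))&(h[...,1]>110)&near(W,.6935,.0063,.09)
    P=W[k]; print(n,k.sum(),[] if not k.any() else (P.min(0).round(3),P.max(0).round(3)))
    if n=='top': v,u=np.where(k); print([(a,b,W[b,a].round(3).tolist()) for a,b in zip(u,v) if b>191])
E
```

```text
top 17 (array([ 0.707, -0.015,  0.002]), array([0.722, 0.02 , 0.032]))
[]
scene 0 []
wrist 59 (array([ 0.669, -0.029,  0.02 ]), array([0.711, 0.035, 0.082]))
```

```bash
python3 - <<'E'
from m import *
c=snap('wrist')[1]; W=cloud(c); h=cv2.cvtColor(c['pixels'],cv2.COLOR_BGR2HSV).astype(int)
k=((h[...,0]<8)|(h[...,0]>172))&(h[...,1]>110)&near(W,.6935,.0063,.09); print(np.percentile(W[k][:,2],[5,25,50,75,95]).round(3))
cv2.imwrite('pics/f3.png',cv2.resize(c['pixels'][120:260,290:450],None,fx=4,fy=4,interpolation=cv2.INTER_CUBIC))
E
```

```text
[0.033 0.035 0.036 0.036 0.079]
```

View pics/f3.png

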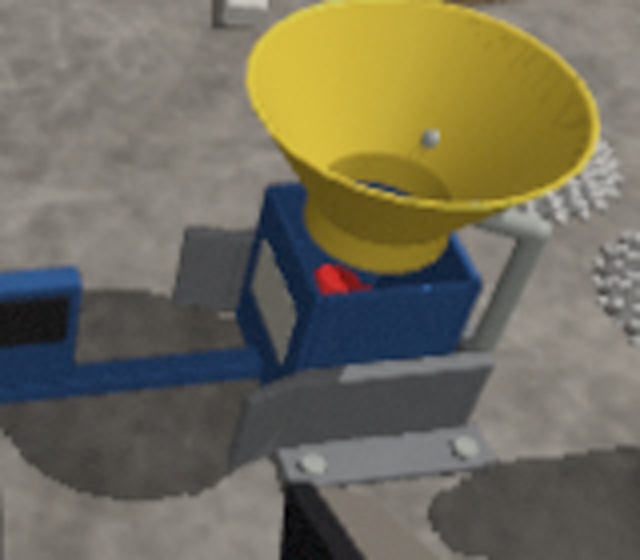

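The crop shows the canister home under the funnel with the plugs lying inside it at about (340,278), at z ≈ 36 mm, and nothing caught at the outlet. Handing in.

```bash
python3 -c "
from cell import r
print(r.hand_in())"
```

```text
the job is handed in; nothing more can be done
None
```

The job is handed in at about 48 s of the 72 s: the canister is home against the back stop, the empty scoop stands upright at its starting spot, and the pedal and crank arm were never approached; I saw red plugs in the canister and none elsewhere, but did not count all five.

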